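# Clamp a straightedge to the jeweller's T-slot plate

## Robot

A 7-joint arm with a two-finger parallel gripper is mounted at the origin on the work surface. World frame = base frame: x ahead of the robot, y to its left, z up, the work surface at z = 0. Lengths are in m, angles in rad, forces in N, time in s.
With the tool pointing down it reaches from about 0.4 to 0.85 m from the base axis. Payload 4.5 kg.
Tool frame: the origin (TCP) lies between the finger pads; the fingertips stand r.tip_reach ahead of it and the grasp point (between the pads) lies 11 mm behind it (r.tip_reach is the distance from the TCP to the fingertips, in m); z points along the fingers, y is the line along which they close (so a half turn about z gives the same grasp; the last joint's range is limited). The gripper opens to 88 mm and grips with 3 to 60 N. Pads are 18 mm wide; open, the fingers measure 123 mm over their backs; the gripper's body (75 mm by 187 mm) begins 45 mm behind the grasp point.
Start: joints at [0.034, 0.689, -0.195, 1.565, 0.157, 0.902, -0.215], TCP at [0.625, 0, 0.247] pointing down, gripper open.
Joint ranges: [-3.01, 3.01], [-0.46, 2.08], [-1.47, 1.51], [0.13, 2.56], [-1, 4.14], [0.04, 2.09], [-2.66, 2.66]. Speed limits (rad/s): [2.57, 2.57, 3.14, 3.14, 3.14, 3.14, 3.14].

## Interface

Orientations are given as a unit quaternion [x, y, z, w].
In Python, from plant import r, vision, workorder gives the robot as it stands.
- The arm moves only by the tool drive_tool, never from a script. Its argument "targets" is a list of rows, each an object of numbers: "tx", "ty", "tz": the shift along the world's x, y, z in units of 0.03 m (1.0 is 0.03 m); "wx", "wy", "wz": the turn, a rotation vector about the world's x, y, z in units of 60 degrees (1.0 is 60 degrees); "claw": the opening, from -1 (shut) to 1 (fully open). A call has exactly 8 rows; each row shifts and turns the commanded pose from where the row before left it; what a row does not reach is not made up. A row lasts 1/10 s, in which the tool goes at most 50 mm and 8.59 degrees, less where a joint would pass 70% of its speed; a pose out of reach is approached as far as the arm can. A call with a number of a shift or a turn outside -1 to 1 is refused whole. A call with a gripper value outside its range is refused whole. The fingers move at their own pace and stop on an object; "force" is the grip in N (left out, the last holds). Time passes only in rows, so rows that do not move let the fingers close, or fill a call up. It gives the time, the measured TCP pose, the force, the opening and the grip force at its end, in the units of the state.
- r.get_state(): the state, without advancing time (a new reading comes with each control period).
- vision.snapshot(name): name is "scene" or "side" or "wrist"; returns a dict with "image" (384x512x3 uint8, blue, green, red), "range_z" (384x512 float32, m along the optical axis (not along the pixel's ray), 0 where there is no reading), "K" (3x3 intrinsics, pixels), "dist" ([k1, k2, p1, p2, k3] as OpenCV has them; the pictures are not rectified), "cam_to_world" (4x4, takes a point from camera to world coordinates). Camera axes: x right, y up, looking along -z (the intrinsics and any distortion apply to the point x, -y, -z); pixel columns grow to the right and rows downward; lengths in m; the calibration is good to about 2 mm. A picture is of the moment at which its call begins.
- workorder.finish_job(): hands the job in; it is judged then, once.
The state is a dict: "clock": time; "q": joint angles; "qd": joint speeds; "joint_torque": joint torques, N m; "tool_pos": TCP position; "eef_rot": TCP orientation; "contact_force": force on the tool from outside, world axes, zero at the start; "moment": the same for the moment, N m; "opening": opening from 0.0 (shut) to 1.0 (fully open); "finger_force": force on a finger pad.
Only numpy, scipy, OpenCV 4.12 (cv2) and the standard library are available. Lean on these libraries where they do the work, as an engineer would, in place of code of your own. Each camera call takes 0.05 s, during which the arm holds its last target. There are 200 camera calls.

## Task

Lay the angle straightedge on the T-slot plate with the outer face of its rib flush against the brass block along the whole of the block's edge, its foot towards the slot. Then clamp it there with every T-bolt standing in the wooden rack: lower the bolt's head into the slot where its washer overlaps the foot, turn it clockwise until the head is square across the slot, and tighten its hand nut firmly. Leave the bench block, the jar and the spool where they are.

Things in the scene. Friction and masses are not known exactly. Their poses are not given: they have to be found in the camera images.
- plate: Steel T-slot plate 165 x 220 mm fixed on the bench, top 24 mm above the bench. Origin on the bench under the slot's middle; y along the slot, x across it towards the brass block, z up. The slot runs the full 220 mm through x = 0: mouth 26 mm wide, lips 9.5 mm thick, cavity below them 35.2 mm wide, 10.5 mm high, its floor 4 mm above the bench
- block_face (a point): On the plate and fixed to it, a brass block 50 x 140 mm, 8 mm high. This point: middle of its upright face towards the slot, 4 mm above the plate's top; face 60 mm from the slot's middle; axes as the plate's, x into the block. On the slot's other side a fixed heel rail 7.5 mm high, 200 mm long, from plate x = -46 to -14 mm, props the washers
- straightedge_grip (a point): Middle of the rib of the loose angle straightedge (L section, 220 mm long along own y, 175 to 350 g): foot 46 mm wide (own x), 8 mm thick; upright rib 10 mm thick along the foot's +x side, top 22 mm above the underside. Point at mid-length, mid-thickness, 15 mm above the underside. The rib's +x face is the outer face; laid flush, the foot's edge is at plate x = 14 mm. Lift it by the rib
- straightedge: The same straightedge as a whole: origin at the middle of the foot's underside (the grip point lies 18 mm towards +x and 15 mm up from it), same axes
- rack: Fixed light-wood block 60 x 200 mm (own x, y), 30 mm high, origin at the middle of its underside. Three pockets 10 mm deep in its top at y = -65, 0 and 65 mm: T-bolts stand in them upright, heads down, the head's length along the rack's y; some pockets may be empty
- bolt1_head (a point): T-bolt 1 (may be absent), 135 g, 70 mm tall with nut. Point: centre of its head, 34 mm long (own x), 22 wide (own y), 8 thick, at the foot of a 10 mm shank; z up. Two corners are cut off: in the slot's cavity the head turns only clockwise (from above), from along the slot to square, and stops on the walls about 5 degrees past square
- washer1: Steel washer on T-bolt 1: 44 mm diameter, 4 mm thick; origin at the centre of its underside, 30 mm above the head's underside when the nut is slack. It comes down 3 mm per rad of nut turn, cannot turn on the bolt and stays on it
- nut1_grip (a point): Black hand nut of T-bolt 1, captive on it: upright bar 36 mm long (own x), 10 mm thick (own y), 28 mm high. Point on the bolt's axis, 16 mm above the bar's underside, 12 mm below its top, and 52 mm above the head's underside when slack; slack, the bar is parallel to the head's length. Carry the bolt by this bar
- nut1 (a joint): Turn of nut 1 on its bolt, rad: 0 slack (at the start), grows clockwise from above, stop at 3.0. Bar and washer sink 3 mm per rad. Drags with 0.12 N m: turning the bar turns the whole bolt until the head is stopped, then the nut. In the slot over the foot the washer bites from 1.5 on (the head then drawn up 2.5 mm against the lips), firm at about 2, and holds when let go
- bolt2_head (a point): T-bolt 2 (may be absent), 135 g, 70 mm tall with nut. Point: centre of its head, 34 mm long (own x), 22 wide (own y), 8 thick, at the foot of a 10 mm shank; z up. Two corners are cut off: in the slot's cavity the head turns only clockwise (from above), from along the slot to square, and stops on the walls about 5 degrees past square
- washer2: Steel washer on T-bolt 2: 44 mm diameter, 4 mm thick; origin at the centre of its underside, 30 mm above the head's underside when the nut is slack. It comes down 3 mm per rad of nut turn, cannot turn on the bolt and stays on it
- nut2_grip (a point): Black hand nut of T-bolt 2, captive on it: upright bar 36 mm long (own x), 10 mm thick (own y), 28 mm high. Point on the bolt's axis, 16 mm above the bar's underside, 12 mm below its top, and 52 mm above the head's underside when slack; slack, the bar is parallel to the head's length. Carry the bolt by this bar
- nut2 (a joint): Turn of nut 2 on its bolt, rad: 0 slack (at the start), grows clockwise from above, stop at 3.0. Bar and washer sink 3 mm per rad. Drags with 0.12 N m: turning the bar turns the whole bolt until the head is stopped, then the nut. In the slot over the foot the washer bites from 1.5 on (the head then drawn up 2.5 mm against the lips), firm at about 2, and holds when let go
- bolt3_head (a point): T-bolt 3 (may be absent), 135 g, 70 mm tall with nut. Point: centre of its head, 34 mm long (own x), 22 wide (own y), 8 thick, at the foot of a 10 mm shank; z up. Two corners are cut off: in the slot's cavity the head turns only clockwise (from above), from along the slot to square, and stops on the walls about 5 degrees past square
- washer3: Steel washer on T-bolt 3: 44 mm diameter, 4 mm thick; origin at the centre of its underside, 30 mm above the head's underside when the nut is slack. It comes down 3 mm per rad of nut turn, cannot turn on the bolt and stays on it
- nut3_grip (a point): Black hand nut of T-bolt 3, captive on it: upright bar 36 mm long (own x), 10 mm thick (own y), 28 mm high. Point on the bolt's axis, 16 mm above the bar's underside, 12 mm below its top, and 52 mm above the head's underside when slack; slack, the bar is parallel to the head's length. Carry the bolt by this bar
- nut3 (a joint): Turn of nut 3 on its bolt, rad: 0 slack (at the start), grows clockwise from above, stop at 3.0. Bar and washer sink 3 mm per rad. Drags with 0.12 N m: turning the bar turns the whole bolt until the head is stopped, then the nut. In the slot over the foot the washer bites from 1.5 on (the head then drawn up 2.5 mm against the lips), firm at about 2, and holds when let go
- bench_block: Loose bystander, not part of the job: dark steel bench block, 60 x 60 x 22 mm; origin at the middle of its underside
- jar: Loose bystander, not part of the job: glass jar with aluminium cap, 48 mm diameter, 55 mm tall; origin at the middle of its underside
- spool: Loose bystander, not part of the job: dark wooden spool, 36 mm diameter and height; origin at the middle of its underside
There are look-alikes about, which are no part of the job. Leave any turquoise look-alike of the part that bears bolt1_head alone. Of the things shaped like the straightedge, the aluminium one is meant.

How it is judged:
On the way:
1. the straightedge lies on the plate, flush against the brass block, before any bolt clamps it (x of straightedge_grip in the frame of plate between 0.053 and 0.057 m and y of straightedge_grip in the frame of plate between -0.035 and 0.035 m and z of straightedge_grip in the frame of plate between 0.036 and 0.0415 m and angle between the y axis of straightedge_grip and the y axis of plate, either way round below 0.03 rad and angle between straightedge_grip's own z axis and vertical below 0.05 rad), for 0.2 s.
At the end, for the whole second after the job is handed in: Straightedge flat on the plate, outer face within 2 mm and 0.03 rad of the block's face, middle within 35 mm of the block's middle. Every T-bolt present upright (0.12 rad), head in the cavity, square across the slot within 0.3 rad, washer pressing on the straightedge with over 3 N (all of step 1 and x of bolt1_head in the frame of plate between -0.004 and 0.004 m and z of bolt1_head in the frame of plate between 0.005 and 0.0125 m and y of bolt1_head in the frame of plate between -0.105 and 0.105 m and angle between each of bolt1_head, bolt2_head, bolt3_head's own z axis and vertical below 0.12 rad and angle between the x axis of each of bolt1_head, bolt2_head, bolt3_head and the x axis of plate, either way round below 0.3 rad and contact force between each of washer1, washer2, washer3 and straightedge above 3 N and x of bolt2_head in the frame of plate between -0.004 and 0.004 m and z of bolt2_head in the frame of plate between 0.005 and 0.0125 m and y of bolt2_head in the frame of plate between -0.105 and 0.105 m and x of bolt3_head in the frame of plate between -0.004 and 0.004 m and z of bolt3_head in the frame of plate between 0.005 and 0.0125 m and y of bolt3_head in the frame of plate between -0.105 and 0.105 m); the robot touches nothing.
It fails at once if a bystander is pushed more than 40 mm from its place (distance of any of bench_block, jar, spool from where it was at the start of the episode above 0.04 m).
Of bolt1, bolt2, bolt3 only 2 to 3 are there at a start; the rules pass over those that are not, and their reading is None.
At some moment in a run one of straightedge may be knocked a few centimetres aside while the robot is not near it.
It also fails if it takes over 210 s, if anything falls off the work surface, if the arm or the gripper's body presses on something with over 40 N, if the wrist force passes 120 N, or if a joint passes its speed limit or range.

## Working session

There is one attempt and no reset: what is moved stays moved. The work goes in short steps, Python scripts to look and compute and a tool call to move; the robot and the scene stay as the last step left them, time stands still between calls to the robot, and variables do not carry over. Pictures are saved under pics/ and viewed, at most 14 in all, crops included, and the job is handed in when it is done.

Besides the shell and the picture viewer there is one more tool, called after "Request:" in YAML: its name, and indented under it one key for each argument. drive_tool: Moves the arm, as the interface text tells. Its arguments: {"type":"object","properties":{"targets":{"type":"array","items":{"type":"object","properties":{"tx":{"type":"number"},"ty":{"type":"number"},"tz":{"type":"number"},"wx":{"type":"number"},"wy":{"type":"number"},"wz":{"type":"number"},"claw":{"type":"number"}}}},"force":{"type":"number"}},"required":["targets"]}

```bash
ls; mkdir -p pics
cat > h.py <<'E'
import numpy as np, cv2, pickle
from plant import r, vision, workorder
def snap(cam, name):
    s=vision.snapshot(cam); pickle.dump({k:np.array(v) for k,v in s.items()},open(f'pics/{name}.pkl','wb'))
    cv2.imwrite(f'pics/{name}.png',s['image']); return s
def load(name): return pickle.load(open(f'pics/{name}.pkl','rb'))
def ray(s,u,v):
    p=cv2.undistortPoints(np.array([[[u,v]]],float),s['K'],s['dist'])[0,0]
    return np.array([p[0],-p[1],-1.])
def w(s,u,v,z=None):
    """world point: from depth (z None) or by intersection with height z"""
    d=ray(s,u,v); T=s['cam_to_world']
    if z is None:
        R=s['range_z']; u0,v0=int(round(u)),int(round(v)); q=R[v0-1:v0+2,u0-1:u0+2]; k=np.median(q[q>0])
    else: k=(z-T[2,3])/(T[:3,:3]@d)[2]
    return T[:3,:3]@(d*k)+T[:3,3]
def crop(name,u0,v0,u1,v1,k,out):
    cv2.imwrite(f'pics/{out}.png',cv2.resize(cv2.imread(f'pics/{name}.png')[v0:v1,u0:u1],None,fx=k,fy=k,interpolation=cv2.INTER_CUBIC))
E
python3 - <<'E'
from h import *
for c in('scene','side','wrist'): s=snap(c,c+'0'); print(c,s['cam_to_world'].round(3).tolist())
a=np.hstack([cv2.imread(f'pics/{c}0.png') for c in('scene','side')])
cv2.imwrite('pics/both0.png',cv2.resize(a,(800,300)))
print(r.get_state(), r.tip_reach)
E
```

```text
pics
scene [[-0.391, -0.542, 0.743, 1.3], [0.92, -0.25, 0.302, 0.249], [0.022, 0.802, 0.597, 0.731], [0.0, 0.0, 0.0, 1.0]]
side [[0.771, 0.478, -0.421, -0.125], [-0.637, 0.569, -0.52, -0.848], [-0.009, 0.669, 0.743, 1.2], [0.0, 0.0, 0.0, 1.0]]
wrist [[1.0, -0.001, 0.0, 0.625], [0.001, 0.967, 0.255, 0.065], [-0.001, -0.255, 0.967, 0.385], [0.0, 0.0, 0.0, 1.0]]
{'clock': 0.15, 'q': array([ 0.03382524,  0.68979606, -0.19451652,  1.56604537,  0.15728529,
        0.90249161, -0.21508357]), 'qd': array([-0.00076102, -0.00259569,  0.00110281, -0.00292285,  0.0001406 ,
       -0.00097349,  0.00087249]), 'joint_torque': array([-1.46674727e-03, -5.27863634e+01, -1.26819178e+00, -1.53587687e+01,
       -5.24473807e-02,  3.92338901e-03,  1.12435155e-04]), 'tool_pos': array([ 6.24559124e-01, -5.11620251e-05,  2.46106946e-01]), 'eef_rot': array([ 7.07095417e-01,  7.07117821e-01, -5.09822819e-04, -4.45293637e-04]), 'contact_force': array([-0.64260239, -0.33340491,  0.52547341]), 'moment': array([-0.01785591, -0.02096487,  0.04726014]), 'finger_force': 0.0, 'opening': 1.0052966337422393} 0.008
```

View pics/scene0.png

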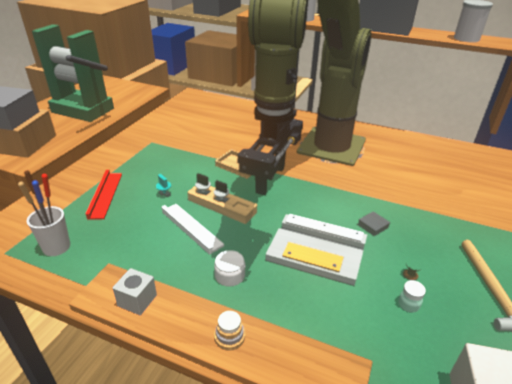

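The aluminium straightedge is at (190,227), the red look-alike at (104,194). The rack is at (222,203) with bolts at (203,184) and (221,190), and the turquoise look-alike stands alone at (164,184). The plate is at (318,247), with the brass block on its near side. Next I'll check the side view.

View pics/side0.png

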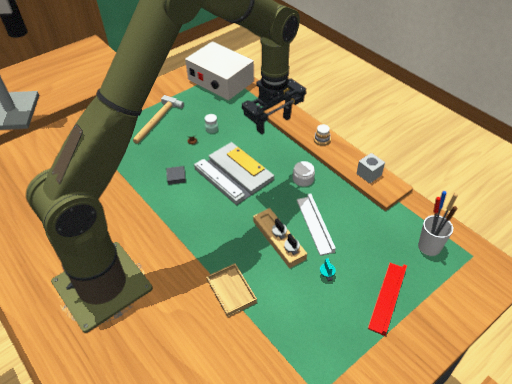

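View pics/wrist0.png

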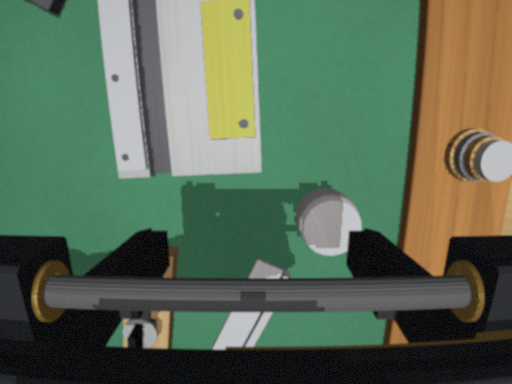

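The side view agrees. The red one lies at (388,298), the aluminium one at (317,224), the rack at (280,237) with two nuts at (278,230) and (291,243), and turquoise at (327,270). The wrist view shows the plate with the slot at (150,80), and the jar at (328,222). I'll enlarge to read corners.

Run:
```python
from h import *
crop('side0',190,140,350,280,5,'side0c')
crop('scene0',140,160,380,290,3,'scene0c')
```

```text
(no output)
```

View pics/side0c.png

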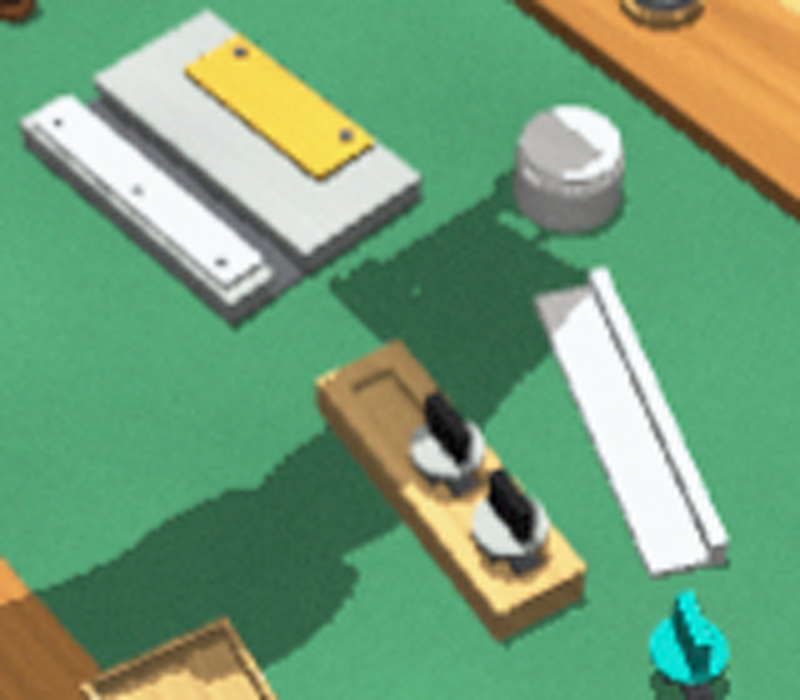

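View pics/scene0c.png

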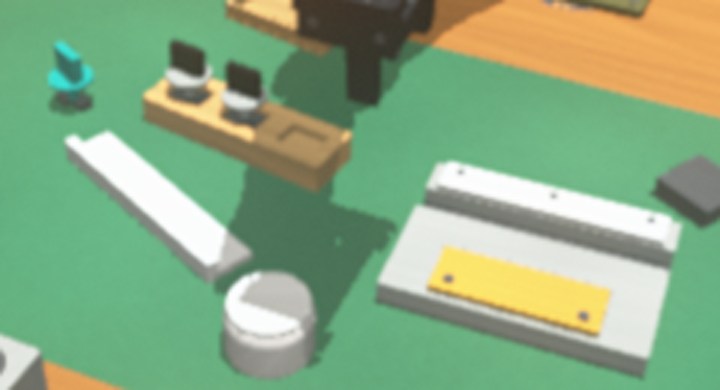

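Two real bolts are in the rack (middle pocket and the one furthest from the plate), and the pocket nearest the plate is empty. The turquoise one is separate.

Run:
```python
from h import *
s=load('side0'); S=load('scene0'); W=load('wrist0')
c=lambda p,z:w(s,190+p[0]/5,140+p[1]/5,z)
d=lambda p,z:w(S,140+p[0]/3,160+p[1]/3,z)
def show(n,f,L,z):
    for p in L: print(n,p,(f(p,z)*1000).round(0))
show('plate side',c,[(208,10),(420,180),(310,250),(97,78)],.024)
show('plate scene',d,[(645,360),(378,285),(417,208),(668,268)],.024)
show('plate wrist',lambda p,z:w(W,*p,z),[(261,172),(171,176)],.024)
show('block side',c,[(187,68),(320,178),(373,148),(235,38)],.032)
show('block scene',d,[(445,248),(428,290),(610,292),(598,334)],.032)
show('block wrist',lambda p,z:w(W,*p,z),[(209,139),(255,137)],.032)
show('SE rib side',c,[(592,270),(608,272),(712,550),(727,540)],.022)
show('SE foot side',c,[(535,298),(652,576)],.008)
show('SE rib scene',d,[(67,138),(78,136),(208,266)],.022)
show('SE footedge scene',d,[(108,132),(250,252)],.008)
show('rack side',c,[(318,385),(400,340),(583,572),(505,628)],.030)
show('rack scene',d,[(145,97),(165,80),(350,135),(320,170)],.030)
show('nuts side top',c,[(432,398),(465,440),(496,472),(530,518)],.090)
show('nuts scene top',d,[(170,42),(205,52),(227,64),(262,74)],.090)
show('jar',c,[(570,150)],.055)
for n,x in(('c',c),('d',d)): print()
for p in [(449,420),(513,500),(445,455),(510,530)]: print('depth',(w(s,190+p[0]/5,140+p[1]/5)*1000).round())
```

```text
plate side (208, 10) [618. 215.  24.]
plate side (420, 180) [624.  -6.  24.]
plate side (310, 250) [530.  -8.  24.]
plate side (97, 78) [518. 210.  24.]
plate scene (645, 360) [622. 218.  24.]
plate scene (378, 285) [632.   3.  24.]
plate scene (417, 208) [531.  -2.  24.]
plate scene (668, 268) [515. 214.  24.]
plate wrist (261, 172) [629.  -3.  24.]
plate wrist (171, 176) [526.  -8.  24.]
block side (187, 68) [567. 171.  32.]
block side (320, 178) [570.  32.  32.]
block side (373, 148) [615.  30.  32.]
block side (235, 38) [610. 173.  32.]
block scene (445, 248) [577.  40.  32.]
block scene (428, 290) [628.  44.  32.]
block scene (610, 292) [570. 177.  32.]
block scene (598, 334) [619. 179.  32.]
block wrist (209, 139) [572.  35.  32.]
block wrist (255, 137) [622.  37.  32.]
SE rib side (592, 270) [ 658. -136.   22.]
SE rib side (608, 272) [ 664. -143.   22.]
SE rib side (712, 550) [ 561. -337.   22.]
SE rib side (727, 540) [ 573. -338.   22.]
SE foot side (535, 298) [ 623. -121.    8.]
SE foot side (652, 576) [ 530. -322.    8.]
SE rib scene (67, 138) [ 571. -334.   22.]
SE rib sce
[... 296 characters left out ...]
]
rack side (505, 628) [ 430. -304.   30.]
rack scene (145, 97) [ 495. -295.   30.]
rack scene (165, 80) [ 462. -292.   30.]
rack scene (350, 135) [467. -93.  30.]
rack scene (320, 170) [525. -97.  30.]
nuts side top (432, 398) [ 474. -189.   90.]
nuts side top (465, 440) [ 469. -224.   90.]
nuts side top (496, 472) [ 467. -252.   90.]
nuts side top (530, 518) [ 460. -288.   90.]
nuts scene top (170, 42) [ 479. -273.   90.]
nuts scene top (205, 52) [ 479. -235.   90.]
nuts scene top (227, 64) [ 488. -208.   90.]
nuts scene top (262, 74) [ 489. -171.   90.]
jar (570, 150) [697. -71.  55.]


depth [ 474. -205.   86.]
depth [ 465. -269.   84.]
depth [ 471. -206.   56.]
depth [ 461. -272.   61.]
```

Yaw comes out at about +2° for the plate, with the block face middle near (570,104), and about −25.6° for the straightedge, with the rib middle near (617,−237). I'll move above the rib.

Request:
drive_tool:
  targets:
    - {"ty": -1, "tz": -0.5, "wz": -0.055}
    - {"ty": -1, "tz": -0.5, "wz": -0.055}
    - {"ty": -1, "tz": -0.5, "wz": -0.055}
    - {"ty": -1, "tz": -0.5, "wz": -0.055}
    - {"ty": -1, "tz": -0.5, "wz": -0.055}
    - {"ty": -1, "tz": -0.5, "wz": -0.055}
    - {"ty": -1, "tz": -0.5, "wz": -0.055}
    - {"ty": -0.9, "tx": -0.25, "tz": -0.5, "wz": -0.04}

```text
validation failed for argument at $.ta...
```

Run:
```python
from h import *
for c in('scene','side','wrist'): s=snap(c,c+'1')
crop('side1',190,140,350,280,5,'a');crop('scene1',140,160,380,290,3,'b')
a=[cv2.resize(cv2.imread(f'pics/{n}.png'),(400,300)) for n in('a','b','wrist1','wrist1')]
cv2.imwrite('pics/q1.png',np.vstack([np.hstack(a[:2]),np.hstack([a[2],cv2.resize(cv2.imread('pics/side1.png'),(400,300))])]))
t=r.get_state(); print(t['clock'],t['tool_pos'],t['eef_rot'],t['q'],t['opening'])
```

```text
0.3 [6.24829956e-01 2.01721522e-06 2.46446389e-01] [ 7.07078464e-01  7.07135044e-01 -2.09662930e-04 -1.75013755e-04] [ 0.03379121  0.68943748 -0.19457208  1.56561754  0.1573302   0.90247324
 -0.21508736] 1.002559930403265
```

View pics/q1.png

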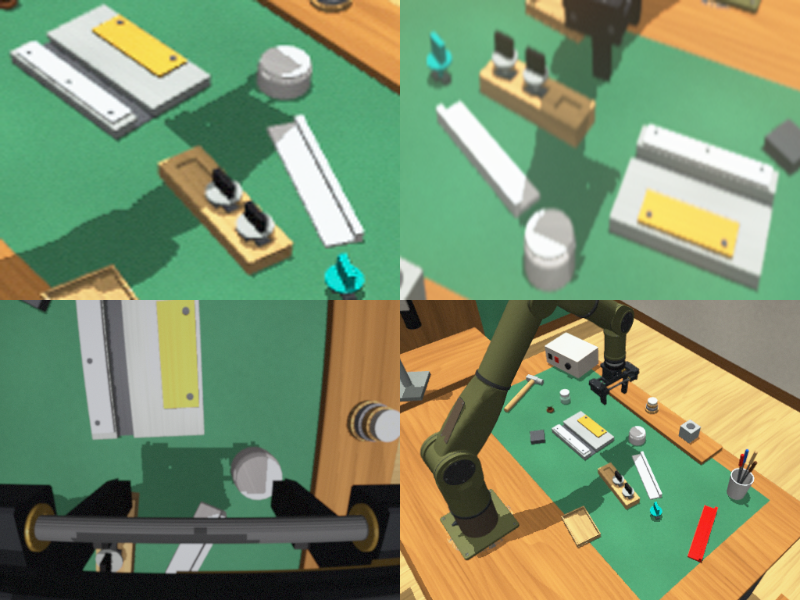

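The arm did not move because the call was refused, probably since each row needs every key. Nothing in the picture has changed.

Request:
drive_tool:
  targets:
    - {"tx": 0, "ty": -1, "tz": -0.5, "wx": 0, "wy": 0, "wz": -0.055, "claw": 1}
    - {"tx": 0, "ty": -1, "tz": -0.5, "wx": 0, "wy": 0, "wz": -0.055, "claw": 1}
    - {"tx": 0, "ty": -1, "tz": -0.5, "wx": 0, "wy": 0, "wz": -0.055, "claw": 1}
    - {"tx": 0, "ty": -1, "tz": -0.5, "wx": 0, "wy": 0, "wz": -0.055, "claw": 1}
    - {"tx": 0, "ty": -1, "tz": -0.5, "wx": 0, "wy": 0, "wz": -0.055, "claw": 1}
    - {"tx": 0, "ty": -1, "tz": -0.5, "wx": 0, "wy": 0, "wz": -0.055, "claw": 1}
    - {"tx": 0, "ty": -1, "tz": -0.5, "wx": 0, "wy": 0, "wz": -0.055, "claw": 1}
    - {"tx": -0.25, "ty": -0.9, "tz": -0.5, "wx": 0, "wy": 0, "wz": -0.04, "claw": 1}
  force: 20

```text
clock: 1.1
tool_pos: [0.6182, -0.2385, 0.1261]
eef_rot: [0.846, 0.533, 0.0, 0.001]
contact_force: [0.2, -0.3, -0.1]
opening: 0.999
finger_force: 0.0
```

Run:
```python
from h import *
for c in('scene','side','wrist'): s=snap(c,c+'2')
a=[cv2.imread('pics/wrist2.png'),cv2.imread('pics/side2.png')[150:310,240:400]]
a[0]=cv2.resize(a[0],(800,600)); a[0][300:600,:300]=a[0][300:600,:300]
cv2.imwrite('pics/q2.png',a[0])
t=r.get_state(); R=__import__('scipy.spatial.transform',fromlist=['x']).Rotation.from_quat(t['eef_rot']).as_matrix();print(R.round(3).tolist(),t['q'])
```

```text
[[0.434, 0.901, -0.003], [0.901, -0.434, -0.001], [-0.002, -0.002, -1.0]] [ 0.34405758  0.8817945  -0.0830464   1.54652462  0.1002092   0.72007586
 -0.23342023]
```

View pics/q2.png

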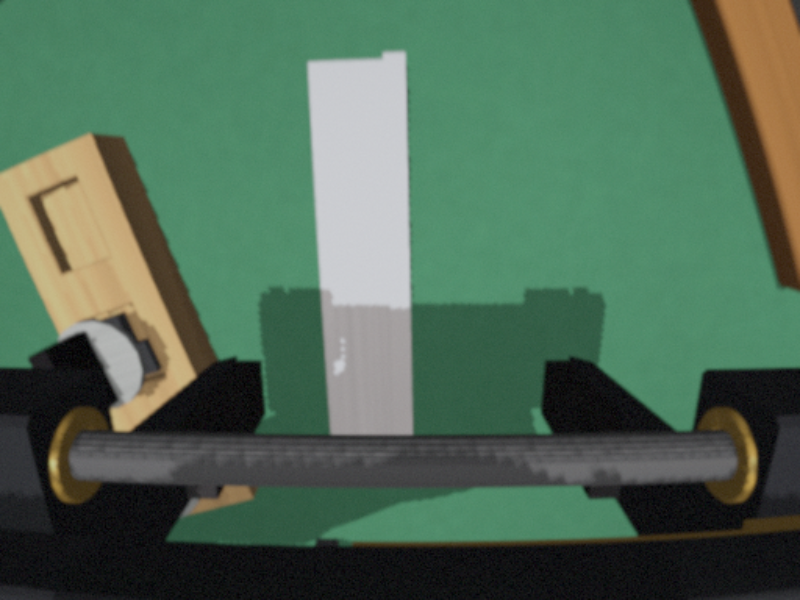

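The straightedge lies along the tool. The outer rib edge runs from (405,52) to (411,300) and the rib's inner edge at the far end is at (383,52), on the 800-wide scale.

Run:
```python
from h import *
s=load('wrist2'); t=r.get_state()
P=[w(s,u/1.5625,v/1.5625,z) for u,v,z in [(405,52,.022),(411,300,.022),(413,432,.022),(383,52,.022),(308,62,.008),(328,400,.008)]]
p0=t['tool_pos']; a=.434;ax=np.array([a,.901,0]); ay=np.array([.901,-.434,0])
for p in P: print((p*1000).round(1), 'along',round((p-p0)@ax*1000,1),'across',round((p-p0)@ay*1000,1))
```

```text
[ 666.3 -138.1   22. ] along 113.5 across 1.5
[ 619.2 -241.9   22. ] along -0.4 across 4.2
[ 588.8 -307.9   22. ] along -73.1 across 5.4
[ 657.5 -133.8   22. ] along 113.6 across -8.3
[ 624.5 -119.     8. ] along 112.6 across -44.4
[ 551.8 -276.8    8. ] along -61.1 across -41.4
```

Request:
drive_tool:
  targets:
    - {"tx": 0.02, "ty": 0.1, "tz": -0.9, "wx": 0, "wy": 0, "wz": 0.02, "claw": 1}
    - {"tx": 0, "ty": 0, "tz": -0.9, "wx": 0, "wy": 0, "wz": 0, "claw": 1}
    - {"tx": 0, "ty": 0, "tz": -0.9, "wx": 0, "wy": 0, "wz": 0, "claw": 1}
    - {"tx": 0, "ty": 0, "tz": -0.55, "wx": 0, "wy": 0, "wz": 0, "claw": 1}
    - {"tx": 0, "ty": 0, "tz": -0.3, "wx": 0, "wy": 0, "wz": 0, "claw": 1}
    - {"tx": 0, "ty": 0, "tz": 0, "wx": 0, "wy": 0, "wz": 0, "claw": -1}
    - {"tx": 0, "ty": 0, "tz": 0, "wx": 0, "wy": 0, "wz": 0, "claw": -1}
    - {"tx": 0, "ty": 0, "tz": 0, "wx": 0, "wy": 0, "wz": 0, "claw": -1}
  force: 30

```text
clock: 2.05
tool_pos: [0.6192, -0.2342, 0.0216]
eef_rot: [0.84, 0.542, 0.001, 0.001]
contact_force: [-0.2, 0.6, 0.2]
opening: 0.754
finger_force: 0.0
```

Request:
drive_tool:
  targets:
    - {"tx": 0, "ty": 0, "tz": 0, "wx": 0, "wy": 0, "wz": 0, "claw": -1}
    - {"tx": 0, "ty": 0, "tz": 0, "wx": 0, "wy": 0, "wz": 0, "claw": -1}
    - {"tx": 0, "ty": 0, "tz": 0, "wx": 0, "wy": 0, "wz": 0, "claw": -1}
    - {"tx": 0, "ty": 0, "tz": 0, "wx": 0, "wy": 0, "wz": 0, "claw": -1}
    - {"tx": 0, "ty": 0, "tz": 0.1, "wx": 0, "wy": 0, "wz": 0, "claw": -1}
    - {"tx": 0, "ty": 0, "tz": 0.2, "wx": 0, "wy": 0, "wz": 0, "claw": -1}
    - {"tx": 0, "ty": 0, "tz": 0.3, "wx": 0, "wy": 0, "wz": 0, "claw": -1}
    - {"tx": 0, "ty": 0, "tz": 0.4, "wx": 0, "wy": 0, "wz": 0, "claw": -1}

```text
clock: 2.85
tool_pos: [0.618, -0.2339, 0.0509]
eef_rot: [0.84, 0.542, -0.0, -0.0]
contact_force: [0.5, 0.1, -0.2]
opening: 0.027
finger_force: 0.0
```

The grip missed (opening 0.03). I'll look.

Run:
```python
from h import *
for c in('scene','side','wrist'): s=snap(c,c+'3')
crop('side3',230,170,390,290,4,'a');crop('scene3',100,150,260,270,4,'b')
a=[cv2.resize(cv2.imread(f'pics/{n}.png'),(400,300)) for n in('a','b')]
cv2.imwrite('pics/q3.png',np.vstack([np.hstack(a),np.hstack([cv2.resize(cv2.imread('pics/wrist3.png'),(400,300)),cv2.resize(cv2.imread('pics/side3.png'),(400,300))])]))
```

```text
(no output)
```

View pics/q3.png

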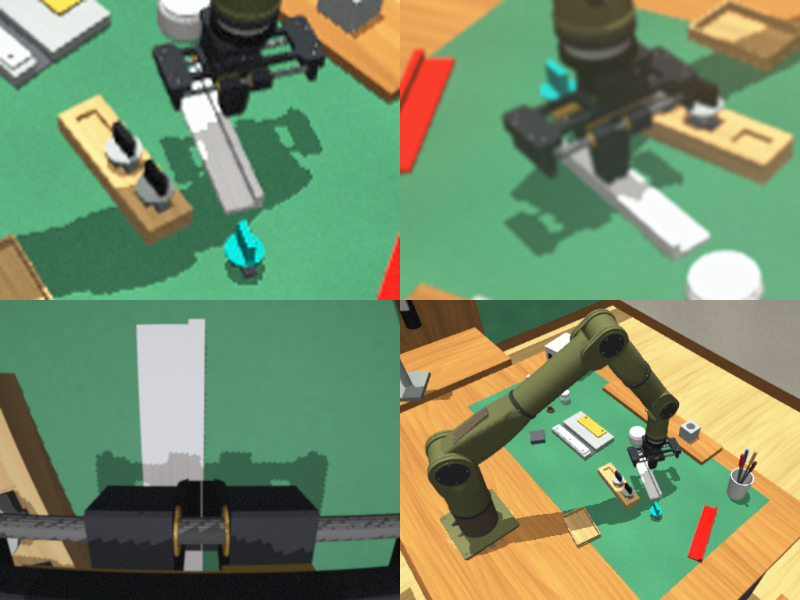

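The straightedge hasn't moved. The fingers were simply still closing when I lifted. I'll repeat with a smaller opening and more time.

Request:
drive_tool:
  targets:
    - {"tx": 0, "ty": 0, "tz": 0, "wx": 0, "wy": 0, "wz": 0, "claw": -0.3}
    - {"tx": 0, "ty": 0, "tz": 0, "wx": 0, "wy": 0, "wz": 0, "claw": -0.3}
    - {"tx": 0, "ty": 0, "tz": 0, "wx": 0, "wy": 0, "wz": 0, "claw": -0.3}
    - {"tx": 0, "ty": 0, "tz": 0, "wx": 0, "wy": 0, "wz": 0, "claw": -0.3}
    - {"tx": 0, "ty": 0, "tz": -0.4, "wx": 0, "wy": 0, "wz": 0, "claw": -0.3}
    - {"tx": 0, "ty": 0, "tz": -0.4, "wx": 0, "wy": 0, "wz": 0, "claw": -0.3}
    - {"tx": 0, "ty": 0, "tz": -0.25, "wx": 0, "wy": 0, "wz": 0, "claw": -0.3}
    - {"tx": 0, "ty": 0, "tz": 0, "wx": 0, "wy": 0, "wz": 0, "claw": -1}
  force: 30

```text
clock: 3.8
tool_pos: [0.6171, -0.2335, 0.0171]
eef_rot: [0.84, 0.542, -0.001, -0.001]
contact_force: [-0.2, 0.6, 0.3]
opening: 0.281
finger_force: 0.0
```

Request:
drive_tool:
  targets:
    - {"tx": 0, "ty": 0, "tz": 0, "wx": 0, "wy": 0, "wz": 0, "claw": -1}
    - {"tx": 0, "ty": 0, "tz": 0, "wx": 0, "wy": 0, "wz": 0, "claw": -1}
    - {"tx": 0, "ty": 0, "tz": 0, "wx": 0, "wy": 0, "wz": 0, "claw": -1}
    - {"tx": 0, "ty": 0, "tz": 0, "wx": 0, "wy": 0, "wz": 0, "claw": -1}
    - {"tx": 0, "ty": 0, "tz": 0, "wx": 0, "wy": 0, "wz": 0, "claw": -1}
    - {"tx": 0, "ty": 0, "tz": 0, "wx": 0, "wy": 0, "wz": 0, "claw": -1}
    - {"tx": 0, "ty": 0, "tz": 0, "wx": 0, "wy": 0, "wz": 0, "claw": -1}
    - {"tx": 0, "ty": 0, "tz": 0, "wx": 0, "wy": 0, "wz": 0, "claw": -1}

```text
clock: 4.6
tool_pos: [0.6181, -0.234, 0.0187]
eef_rot: [0.84, 0.542, 0.0, 0.0]
contact_force: [0.3, -0.1, -2.4]
opening: 0.113
finger_force: 30.0
```

Gripped (10 mm). Carrying it over to the plate.

Request:
drive_tool:
  targets:
    - {"tx": 0, "ty": 0, "tz": 0.4, "wx": 0, "wy": 0, "wz": 0, "claw": -1}
    - {"tx": 0, "ty": 0, "tz": 0.8, "wx": 0, "wy": 0, "wz": 0, "claw": -1}
    - {"tx": 0, "ty": 0.2, "tz": 0.8, "wx": 0, "wy": 0, "wz": 0, "claw": -1}
    - {"tx": -0.1, "ty": 0.5, "tz": 0.7, "wx": 0, "wy": 0, "wz": 0.04, "claw": -1}
    - {"tx": -0.2, "ty": 0.9, "tz": 0, "wx": 0, "wy": 0, "wz": 0.06, "claw": -1}
    - {"tx": -0.2, "ty": 0.9, "tz": 0, "wx": 0, "wy": 0, "wz": 0.06, "claw": -1}
    - {"tx": -0.2, "ty": 0.9, "tz": 0, "wx": 0, "wy": 0, "wz": 0.06, "claw": -1}
    - {"tx": -0.2, "ty": 0.9, "tz": 0, "wx": 0, "wy": 0, "wz": 0.06, "claw": -1}

```text
clock: 5.4
tool_pos: [0.5912, -0.1041, 0.1009]
eef_rot: [0.751, 0.66, 0.0, 0.001]
contact_force: [0.8, 0.5, -2.0]
opening: 0.11
finger_force: 30.0
```

Request:
drive_tool:
  targets:
    - {"tx": -0.2, "ty": 0.9, "tz": 0, "wx": 0, "wy": 0, "wz": 0.06, "claw": -1}
    - {"tx": -0.2, "ty": 0.9, "tz": 0, "wx": 0, "wy": 0, "wz": 0.06, "claw": -1}
    - {"tx": -0.2, "ty": 0.9, "tz": 0, "wx": 0, "wy": 0, "wz": 0.05, "claw": -1}
    - {"tx": -0.2, "ty": 0.9, "tz": 0, "wx": 0, "wy": 0, "wz": 0, "claw": -1}
    - {"tx": -0.2, "ty": 0.9, "tz": 0, "wx": 0, "wy": 0, "wz": 0, "claw": -1}
    - {"tx": -0.2, "ty": 0.9, "tz": 0, "wx": 0, "wy": 0, "wz": 0, "claw": -1}
    - {"tx": -0.1, "ty": 0.9, "tz": 0, "wx": 0, "wy": 0, "wz": 0, "claw": -1}
    - {"tx": 0, "ty": 0.6, "tz": 0, "wx": 0, "wy": 0, "wz": 0, "claw": -1}

```text
clock: 6.2
tool_pos: [0.5519, 0.1049, 0.1008]
eef_rot: [0.689, 0.724, 0.001, -0.0]
contact_force: [0.7, 1.7, -2.3]
opening: 0.111
finger_force: 30.0
```

Run:
```python
from h import *
for c in('scene','side','wrist'): s=snap(c,c+'4')
cv2.imwrite('pics/q4.png',cv2.resize(cv2.imread('pics/wrist4.png'),(800,600)))
t=r.get_state();print(t['tool_pos'],t['eef_rot'],t['q'],t['opening'],t['finger_force'])
```

```text
[0.55250479 0.10364102 0.10062771] [6.89218276e-01 7.24553157e-01 9.14848990e-04 2.34835755e-04] [-0.20368719  0.82137228 -0.1078781   1.87570199  0.18024696  0.45199123
 -0.38968978] 0.11013932012839989 29.99713361263275
```

View pics/q4.png

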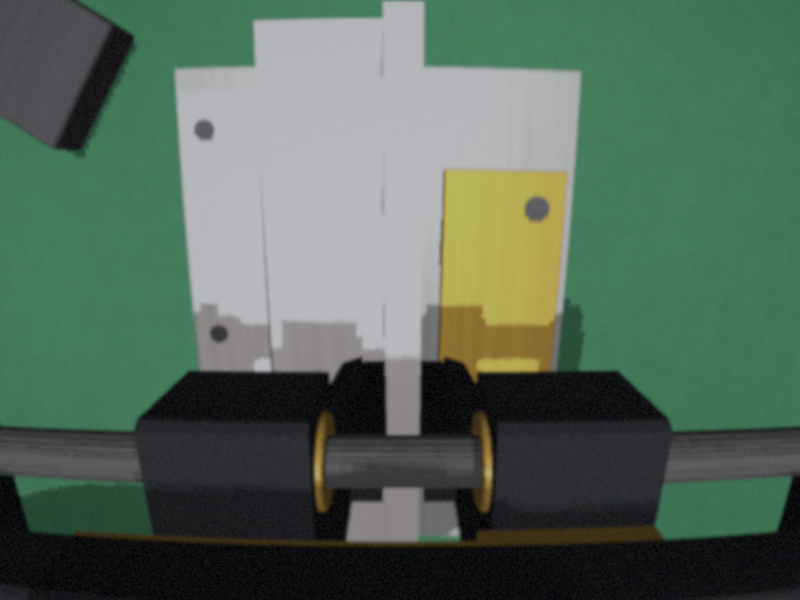

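The straightedge is held over the plate. The block's face runs (445,170)–(441,360), the rib's outer edge (424,3)–(421,355), and the plate's right edge (581,72)–(567,265).

Run:
```python
from h import *
s=load('wrist4'); t=r.get_state(); p0=t['tool_pos']
for n,L,z in [('face',[(445,170),(441,360)],.032),('blk right',[(567,172),(555,370)],.032),('rib out',[(424,3),(421,355)],.104),('plate r',[(581,72),(567,265)],.024),('heel l',[(178,90),(200,360)],.0315)]:
    P=[w(s,u/1.5625,v/1.5625,z) for u,v in L]; d=P[0]-P[1]
    print(n,[(p*1000).round(1).tolist() for p in P],'yaw',np.degrees(np.arctan2(-d[0],d[1])).round(2))
x=t['eef_rot'];print('tool yaw',np.degrees(2*np.arctan2(x[1],x[0]))-90)
```

```text
face [[566.5, 173.5, 32.0], [570.7, 92.8, 32.0]] yaw 2.96
blk right [[616.1, 175.9, 32.0], [621.9, 90.5, 32.0]] yaw 3.93
rib out [[552.5, 213.2, 104.0], [557.3, 121.1, 104.0]] yaw 3.03
plate r [[620.0, 216.4, 24.0], [623.6, 136.6, 24.0]] yaw 2.61
heel l [[458.9, 200.1, 31.5], [463.7, 86.6, 31.5]] yaw 2.47
tool yaw 2.863430549039478
```

Request:
drive_tool:
  targets:
    - {"tx": 0.1, "ty": 0, "tz": -0.5, "wx": 0, "wy": 0, "wz": 0, "claw": -1}
    - {"tx": 0.1, "ty": 0, "tz": -0.5, "wx": 0, "wy": 0, "wz": 0, "claw": -1}
    - {"tx": 0, "ty": 0, "tz": -0.5, "wx": 0, "wy": 0, "wz": 0, "claw": -1}
    - {"tx": 0, "ty": 0, "tz": -0.3, "wx": 0, "wy": 0, "wz": 0, "claw": -1}
    - {"tx": 0, "ty": 0, "tz": -0.1, "wx": 0, "wy": 0, "wz": 0, "claw": -1}
    - {"tx": 0, "ty": 0, "tz": 0, "wx": 0, "wy": 0, "wz": 0, "claw": -1}
    - {"tx": 0, "ty": 0, "tz": 0, "wx": 0, "wy": 0, "wz": 0, "claw": -1}
    - {"tx": 0, "ty": 0, "tz": 0, "wx": 0, "wy": 0, "wz": 0, "claw": -1}

```text
clock: 7.15
tool_pos: [0.5581, 0.102, 0.0424]
eef_rot: [0.69, 0.724, -0.0, -0.0]
contact_force: [-0.6, -0.7, -3.6]
opening: 0.107
finger_force: 30.0
```

Request:
drive_tool:
  targets:
    - {"tx": 0, "ty": 0, "tz": -0.05, "wx": 0, "wy": 0, "wz": 0, "claw": -1}
    - {"tx": 0.05, "ty": 0, "tz": 0, "wx": 0, "wy": 0, "wz": 0, "claw": -1}
    - {"tx": 0.05, "ty": 0, "tz": 0, "wx": 0, "wy": 0, "wz": 0, "claw": -1}
    - {"tx": 0.05, "ty": 0, "tz": 0, "wx": 0, "wy": 0, "wz": 0, "claw": -1}
    - {"tx": 0.03, "ty": 0, "tz": 0, "wx": 0, "wy": 0, "wz": 0, "claw": -1}
    - {"tx": 0, "ty": 0, "tz": 0, "wx": 0, "wy": 0, "wz": 0, "claw": -1}
    - {"tx": 0, "ty": 0, "tz": 0, "wx": 0, "wy": 0, "wz": 0, "claw": -1}
    - {"tx": 0, "ty": 0, "tz": 0, "wx": 0, "wy": 0, "wz": 0, "claw": -1}

```text
clock: 7.95
tool_pos: [0.5593, 0.102, 0.0422]
eef_rot: [0.69, 0.724, -0.003, -0.002]
contact_force: [-9.0, 0.4, 15.0]
opening: 0.109
finger_force: 30.0
```

Request:
drive_tool:
  targets:
    - {"tx": 0, "ty": 0, "tz": 0.04, "wx": 0, "wy": 0, "wz": 0, "claw": -1}
    - {"tx": 0.05, "ty": 0, "tz": 0, "wx": 0, "wy": 0, "wz": 0, "claw": -1}
    - {"tx": 0.05, "ty": 0, "tz": 0, "wx": 0, "wy": 0, "wz": 0, "claw": -1}
    - {"tx": 0.03, "ty": 0, "tz": 0, "wx": 0, "wy": 0, "wz": 0, "claw": -1}
    - {"tx": 0, "ty": 0, "tz": 0, "wx": 0, "wy": 0, "wz": 0, "claw": -1}
    - {"tx": 0, "ty": 0, "tz": 0, "wx": 0, "wy": 0, "wz": 0, "claw": -1}
    - {"tx": 0, "ty": 0, "tz": 0, "wx": 0, "wy": 0, "wz": 0, "claw": -1}
    - {"tx": 0, "ty": 0, "tz": 0, "wx": 0, "wy": 0, "wz": 0, "claw": -1}

```text
clock: 8.75
tool_pos: [0.5639, 0.1021, 0.0422]
eef_rot: [0.69, 0.724, -0.003, -0.002]
contact_force: [-8.3, 0.6, 6.7]
opening: 0.111
finger_force: 30.0
```

Request:
drive_tool:
  targets:
    - {"tx": 0.05, "ty": 0, "tz": 0.01, "wx": 0, "wy": 0, "wz": 0, "claw": -1}
    - {"tx": 0.05, "ty": 0, "tz": 0, "wx": 0, "wy": 0, "wz": 0, "claw": -1}
    - {"tx": 0.0, "ty": 0, "tz": 0, "wx": 0, "wy": 0, "wz": 0, "claw": -1}
    - {"tx": 0, "ty": 0, "tz": 0, "wx": 0, "wy": 0, "wz": 0, "claw": -1}
    - {"tx": 0, "ty": 0, "tz": 0, "wx": 0, "wy": 0, "wz": 0, "claw": -1}
    - {"tx": 0, "ty": 0, "tz": 0, "wx": 0, "wy": 0, "wz": 0, "claw": -1}
    - {"tx": 0, "ty": 0, "tz": 0, "wx": 0, "wy": 0, "wz": 0, "claw": -1}
    - {"tx": 0, "ty": 0, "tz": 0, "wx": 0, "wy": 0, "wz": 0, "claw": -1}

```text
clock: 9.55
tool_pos: [0.564, 0.102, 0.0422]
eef_rot: [0.69, 0.724, -0.005, -0.004]
contact_force: [-13.1, 1.3, 9.8]
opening: 0.111
finger_force: 30.0
```

Run:
```python
from h import *
s=snap('wrist','wrist5')
I=cv2.imread('pics/wrist5.png')
cv2.imwrite('pics/q5.png',cv2.resize(I[0:260,130:400],None,fx=2.3,fy=2.3,interpolation=cv2.INTER_CUBIC))
```

```text
(no output)
```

View pics/q5.png

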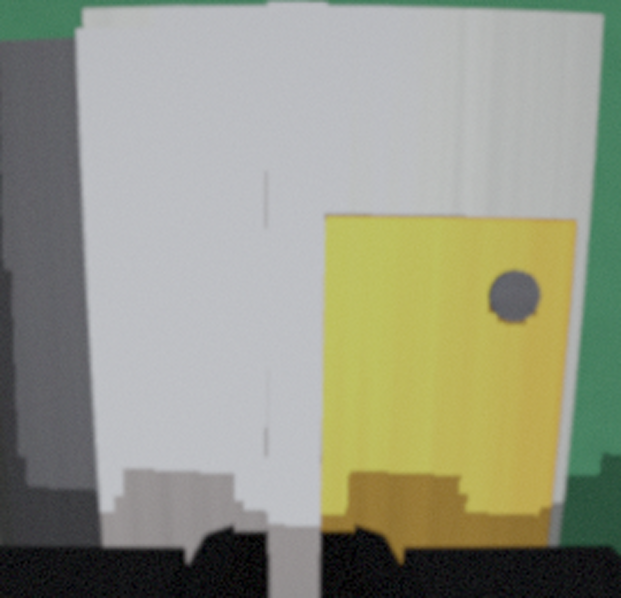

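The push is blocked at x = 0.564 with 13 N, and the picture shows the rib's edge meeting the brass edge all along, so it is flush. I'll relax, release, and go over to the rack.

Request:
drive_tool:
  targets:
    - {"tx": -0.08, "ty": 0, "tz": 0, "wx": 0, "wy": 0, "wz": 0, "claw": -1}
    - {"tx": -0.07, "ty": 0, "tz": 0, "wx": 0, "wy": 0, "wz": 0, "claw": -1}
    - {"tx": 0, "ty": 0, "tz": 0, "wx": 0, "wy": 0, "wz": 0, "claw": -1}
    - {"tx": 0, "ty": 0, "tz": 0, "wx": 0, "wy": 0, "wz": 0, "claw": -0.4}
    - {"tx": 0, "ty": 0, "tz": 0, "wx": 0, "wy": 0, "wz": 0, "claw": -0.4}
    - {"tx": 0, "ty": 0, "tz": 0, "wx": 0, "wy": 0, "wz": 0, "claw": -0.4}
    - {"tx": 0, "ty": 0, "tz": 0.1, "wx": 0, "wy": 0, "wz": 0, "claw": -0.4}
    - {"tx": 0, "ty": 0, "tz": 0.3, "wx": 0, "wy": 0, "wz": 0, "claw": -0.4}

```text
clock: 10.4
tool_pos: [0.5659, 0.1019, 0.0547]
eef_rot: [0.69, 0.724, -0.0, -0.0]
contact_force: [-0.9, 0.4, 0.8]
opening: 0.3
finger_force: 0.0
```

Request:
drive_tool:
  targets:
    - {"tx": 0, "ty": 0, "tz": 0.8, "wx": 0, "wy": 0, "wz": 0, "claw": -0.4}
    - {"tx": 0, "ty": 0, "tz": 0.8, "wx": 0, "wy": 0, "wz": 0, "claw": -0.4}
    - {"tx": 0, "ty": 0, "tz": 0.8, "wx": 0, "wy": 0, "wz": 0, "claw": -0.4}
    - {"tx": -0.3, "ty": -0.8, "tz": 0.8, "wx": 0, "wy": 0, "wz": -0.04, "claw": -0.4}
    - {"tx": -0.3, "ty": -1, "tz": 0, "wx": 0, "wy": 0, "wz": -0.04, "claw": -0.4}
    - {"tx": -0.3, "ty": -1, "tz": 0, "wx": 0, "wy": 0, "wz": -0.04, "claw": -0.4}
    - {"tx": -0.3, "ty": -1, "tz": 0, "wx": 0, "wy": 0, "wz": -0.04, "claw": -0.4}
    - {"tx": -0.3, "ty": -1, "tz": 0, "wx": 0, "wy": 0, "wz": -0.04, "claw": -0.4}

```text
clock: 11.2
tool_pos: [0.5209, -0.0432, 0.1517]
eef_rot: [0.763, 0.647, 0.001, 0.001]
contact_force: [-0.4, -0.2, -0.8]
opening: 0.301
finger_force: 0.0
```

Request:
drive_tool:
  targets:
    - {"tx": -0.3, "ty": -1, "tz": 0, "wx": 0, "wy": 0, "wz": 0, "claw": -0.4}
    - {"tx": -0.3, "ty": -1, "tz": 0, "wx": 0, "wy": 0, "wz": 0, "claw": -0.4}
    - {"tx": -0.3, "ty": -1, "tz": 0, "wx": 0, "wy": 0, "wz": 0, "claw": -0.4}
    - {"tx": -0.3, "ty": -1, "tz": 0, "wx": 0, "wy": 0, "wz": 0, "claw": -0.4}
    - {"tx": -0.3, "ty": -1, "tz": 0, "wx": 0, "wy": 0, "wz": 0, "claw": -0.4}
    - {"tx": -0.2, "ty": -1, "tz": 0, "wx": 0, "wy": 0, "wz": 0, "claw": -0.4}
    - {"tx": 0, "ty": -1, "tz": 0, "wx": 0, "wy": 0, "wz": 0, "claw": -0.4}
    - {"tx": 0, "ty": -1, "tz": 0, "wx": 0, "wy": 0, "wz": 0, "claw": -0.4}

```text
clock: 12.0
tool_pos: [0.4698, -0.2835, 0.1517]
eef_rot: [0.762, 0.647, 0.0, 0.001]
contact_force: [1.4, 0.1, -0.3]
opening: 0.297
finger_force: 0.0
```

Run:
```python
from h import *
for c in('scene','side','wrist'): s=snap(c,c+'6')
crop('side6',180,130,280,205,4,'a');crop('scene6',250,200,380,298,4,'b')
a=[cv2.resize(cv2.imread(f'pics/{n}.png'),(400,300)) for n in('a','b')]
cv2.imwrite('pics/q6.png',np.vstack([np.hstack(a),cv2.imread('pics/wrist6.png')[0:300,56:456].repeat(2,1)]))
t=r.get_state();print(t['tool_pos'],t['eef_rot'],t['q'],t['opening'])
```

```text
[ 0.46951858 -0.28472524  0.15142679] [ 7.63599204e-01  6.45689474e-01 -1.72587062e-04  1.15280217e-03] [ 0.56668109  0.72857014 -0.17715834  1.88617773  0.23100772  0.54456973
  0.06863809] 0.3009991921046327
```

View pics/q6.png

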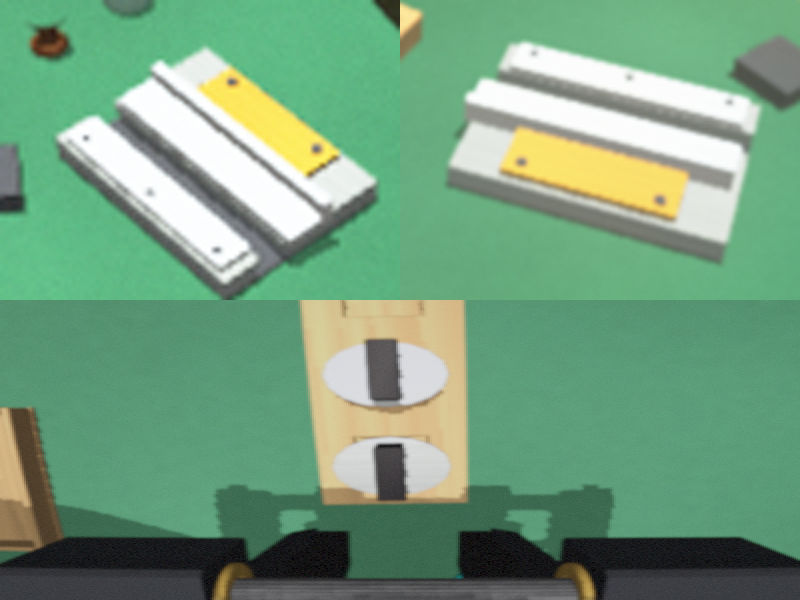

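The straightedge lies flush against the brass block on the plate. In the wrist strip (stretched 2× horizontally) the nut tops are at (384,370) and (391,472), with washers centred at (385,374) and (391,467).

Run:
```python
from h import *
s=load('wrist6'); g=lambda x,y,z:(w(s,56+x/2,y-300,z)*1000).round(1)
for n,x,y,z in [('nutM',384,370,.084),('washM',385,374,.054),('nutN',391,472,.084),('washN',391,467,.054),('rackL',302,310,.03),('rackL',322,502,.03),('rackR',467,310,.03),('rackR',468,500,.03),('nutMa',382,341,.084),('nutMb',385,400,.084),('nutNa',389,446,.084),('nutNb',392,499,.084)]: print(n,g(x,y,z))
for x,y in [(384,370),(391,472)]: print((w(s,56+x/2,y-300)*1000).round(1))
I=s['image'].astype(int); R=s['range_z']; T=s['cam_to_world']
# nut tops: points with height 78..90 mm
m=[]
for v in range(20,225):
    for u in range(200,300):
        if R[v,u]>0:
            p=T[:3,:3]@(ray(s,u,v)*R[v,u])+T[:3,3]
            if .076<p[2]<.095: m.append(p)
m=np.array(m)
for c in (m[:,1]>-.235,m[:,1]<-.235):
    q=m[c]; 
    if len(q): 
        rc=cv2.minAreaRect((q[:,:2]*1000).astype(np.float32)); print(len(q),q.mean(0).round(4),np.median(q[:,2]),rc)
```

```text
nutM [ 479.  -199.6   84. ]
washM [ 478.7 -198.8   54. ]
nutN [ 470.2 -261.9   84. ]
washN [ 469.5 -263.9   54. ]
rackL [ 456.2 -145.2   30. ]
rackL [ 434.7 -292.3   30. ]
rackR [ 516.7 -155.6   30. ]
rackR [ 495.3 -301.    30. ]
nutMa [ 481.3 -182.9   84. ]
nutMb [ 476.2 -217.1   84. ]
nutNa [ 472.5 -245.3   84. ]
nutNb [ 467.4 -279.9   84. ]
[ 479.  -199.6   84.8]
[ 470.3 -261.8   85. ]
1022 [ 0.4785 -0.1994  0.0848] 0.08476981288926087 ((478.41729736328125, -199.34228515625), (36.010948181152344, 10.12707233428955), 82.0584945678711)
852 [ 0.4694 -0.2633  0.0847] 0.08483861018857285 ((469.336181640625, -263.9996643066406), (36.115074157714844, 10.031208038330078), 81.91693115234375)
```

Depth fits well: bars 36×10 mm, top at 84.8 mm, bolts at (478.4,−199.3) and (469.3,−264.0), yaw −8°. I'll pick the middle bolt first.

Request:
drive_tool:
  targets:
    - {"tx": 0.1, "ty": 0.94, "tz": 0, "wx": 0, "wy": 0, "wz": 0.027, "claw": -0.4}
    - {"tx": 0.1, "ty": 0.95, "tz": 0, "wx": 0, "wy": 0, "wz": 0, "claw": -0.4}
    - {"tx": 0.1, "ty": 0.95, "tz": 0, "wx": 0, "wy": 0, "wz": 0, "claw": -0.4}
    - {"tx": 0, "ty": 0, "tz": -0.9, "wx": 0, "wy": 0, "wz": 0, "claw": -0.4}
    - {"tx": 0, "ty": 0, "tz": -0.9, "wx": 0, "wy": 0, "wz": 0, "claw": -0.4}
    - {"tx": 0, "ty": 0, "tz": -0.7, "wx": 0, "wy": 0, "wz": 0, "claw": -0.4}
    - {"tx": 0, "ty": 0, "tz": -0.38, "wx": 0, "wy": 0, "wz": 0, "claw": -0.4}
    - {"tx": 0, "ty": 0, "tz": 0, "wx": 0, "wy": 0, "wz": 0, "claw": -0.4}

```text
clock: 12.95
tool_pos: [0.4788, -0.1955, 0.0637]
eef_rot: [0.752, 0.659, -0.0, -0.001]
contact_force: [0.2, -0.1, 0.9]
opening: 0.296
finger_force: 0.0
```

Request:
drive_tool:
  targets:
    - {"tx": 0, "ty": 0, "tz": 0, "wx": 0, "wy": 0, "wz": 0, "claw": -1}
    - {"tx": 0, "ty": 0, "tz": 0, "wx": 0, "wy": 0, "wz": 0, "claw": -1}
    - {"tx": 0, "ty": 0, "tz": 0, "wx": 0, "wy": 0, "wz": 0, "claw": -1}
    - {"tx": 0, "ty": 0, "tz": 0, "wx": 0, "wy": 0, "wz": 0, "claw": -1}
    - {"tx": 0, "ty": 0, "tz": 0, "wx": 0, "wy": 0, "wz": 0, "claw": -1}
    - {"tx": 0, "ty": 0, "tz": 0, "wx": 0, "wy": 0, "wz": 0, "claw": -1}
    - {"tx": 0, "ty": 0, "tz": 0, "wx": 0, "wy": 0, "wz": 0, "claw": -1}
    - {"tx": 0, "ty": 0, "tz": 0, "wx": 0, "wy": 0, "wz": 0, "claw": -1}
  force: 30

```text
clock: 13.75
tool_pos: [0.4793, -0.197, 0.065]
eef_rot: [0.753, 0.658, 0.0, 0.001]
contact_force: [-0.1, -0.5, 6.2]
opening: 0.113
finger_force: 30.0
```

Gripped (10 mm). Lifting it and carrying it over the slot's far half.

Request:
drive_tool:
  targets:
    - {"tx": 0, "ty": 0, "tz": 0.4, "wx": 0, "wy": 0, "wz": 0, "claw": -1}
    - {"tx": 0, "ty": 0, "tz": 0.6, "wx": 0, "wy": 0, "wz": 0, "claw": -1}
    - {"tx": 0, "ty": 0, "tz": 0.67, "wx": 0, "wy": 0, "wz": 0, "claw": -1}
    - {"tx": 0.12, "ty": 0.5, "tz": 0, "wx": 0, "wy": 0, "wz": 0.047, "claw": -1}
    - {"tx": 0.2, "ty": 0.9, "tz": 0, "wx": 0, "wy": 0, "wz": 0.06, "claw": -1}
    - {"tx": 0.2, "ty": 0.9, "tz": 0, "wx": 0, "wy": 0, "wz": 0.07, "claw": -1}
    - {"tx": 0.2, "ty": 0.9, "tz": 0, "wx": 0, "wy": 0, "wz": 0, "claw": -1}
    - {"tx": 0.2, "ty": 0.9, "tz": 0, "wx": 0, "wy": 0, "wz": 0, "claw": -1}

```text
clock: 14.55
tool_pos: [0.5063, -0.0712, 0.1138]
eef_rot: [0.688, 0.726, 0.0, -0.001]
contact_force: [0.4, 0.1, -0.5]
opening: 0.111
finger_force: 30.0
```

Request:
drive_tool:
  targets:
    - {"tx": 0, "ty": 1, "tz": 0, "wx": 0, "wy": 0, "wz": 0, "claw": -1}
    - {"tx": 0, "ty": 1, "tz": 0, "wx": 0, "wy": 0, "wz": 0, "claw": -1}
    - {"tx": 0, "ty": 1, "tz": 0, "wx": 0, "wy": 0, "wz": 0, "claw": -1}
    - {"tx": 0, "ty": 1, "tz": 0, "wx": 0, "wy": 0, "wz": 0, "claw": -1}
    - {"tx": 0, "ty": 1, "tz": 0, "wx": 0, "wy": 0, "wz": 0, "claw": -1}
    - {"tx": 0, "ty": 1, "tz": 0, "wx": 0, "wy": 0, "wz": 0, "claw": -1}
    - {"tx": 0, "ty": 0.8, "tz": 0, "wx": 0, "wy": 0, "wz": 0, "claw": -1}
    - {"tx": 0, "ty": 0.75, "tz": 0, "wx": 0, "wy": 0, "wz": 0, "claw": -1}

```text
clock: 15.35
tool_pos: [0.5053, 0.1556, 0.1138]
eef_rot: [0.687, 0.727, -0.0, -0.001]
contact_force: [0.4, 0.2, -1.8]
opening: 0.111
finger_force: 30.0
```

```bash
cat > slot.py <<'E'
from h import *
def cloud(s,vmax):
    v,u=np.mgrid[0:vmax:2,0:512:2]; R=s['range_z'][v,u]; k=R>0
    p=cv2.undistortPoints(np.stack([u[k],v[k]],1)[:,None].astype(float),s['K'],s['dist'])[:,0]
    q=np.c_[p[:,0],-p[:,1],-np.ones(len(p))]*R[k][:,None]; T=s['cam_to_world']
    return q@T[:3,:3].T+T[:3,3]
def edges(s,vmax=250):
    th=np.radians(2.87); X=np.array([np.cos(th),np.sin(th)]);Y=np.array([-X[1],X[0]]); o=np.array([.5091,.1007])
    P=cloud(s,vmax); d=P[:,:2]-o; x=d@X*1000; y=d@Y*1000; z=P[:,2]*1000
    for y0 in range(-100,110,20):
        m=abs(y-y0-10)<10; a=m&(abs(x+27)<22)&(abs(z-31.5)<3); b=m&(abs(x-30)<22)&(abs(z-32)<3); c=m&(abs(x-54)<12)&(abs(z-46)<3)
        if a.sum()>20 and b.sum()>20: print(y0+10,'heel max x',np.percentile(x[a],98).round(1),'foot min x',np.percentile(x[b],2).round(1),'rib',(np.percentile(x[c],[2,98]).round(1) if c.sum()>10 else None))
E
python3 - <<'E'
from slot import *
s=snap('wrist','wrist7'); edges(s)
t=r.get_state();print(t['tool_pos'],t['eef_rot'],t['q'],t['opening'])
E
```

```text
30 heel max x -28.0 foot min x 27.2 rib [50.5 60.1]
50 heel max x -16.1 foot min x 15.5 rib [50.6 60. ]
70 heel max x -14.5 foot min x 14.7 rib [50.7 60. ]
90 heel max x -14.4 foot min x 15.6 rib [50.5 60.5]
110 heel max x -14.4 foot min x 15.4 rib [50.5 60.6]
[0.50535132 0.16098568 0.11387472] [ 0.68521329  0.72833741  0.0019546  -0.00188443] [-0.3430024   0.77350215 -0.08169863  1.96579685  0.13233346  0.40507098
 -0.46214416] 0.11521754351794851
```

The slot centre is confirmed within 0.3 mm (heel −14.4, foot +14.9). Lowering into the slot.

Request:
drive_tool:
  targets:
    - {"tx": 0.035, "ty": 0, "tz": -0.4, "wx": 0, "wy": 0, "wz": 0, "claw": -1}
    - {"tx": 0, "ty": 0, "tz": -0.4, "wx": 0, "wy": 0, "wz": 0, "claw": -1}
    - {"tx": 0, "ty": 0, "tz": -0.35, "wx": 0, "wy": 0, "wz": 0, "claw": -1}
    - {"tx": 0, "ty": 0, "tz": -0.3, "wx": 0, "wy": 0, "wz": 0, "claw": -1}
    - {"tx": 0, "ty": 0, "tz": -0.25, "wx": 0, "wy": 0, "wz": 0, "claw": -1}
    - {"tx": 0, "ty": 0, "tz": -0.2, "wx": 0, "wy": 0, "wz": 0, "claw": -1}
    - {"tx": 0, "ty": 0, "tz": 0, "wx": 0, "wy": 0, "wz": 0, "claw": -1}
    - {"tx": 0, "ty": 0, "tz": 0, "wx": 0, "wy": 0, "wz": 0, "claw": -1}

```text
clock: 16.2
tool_pos: [0.5077, 0.1527, 0.0575]
eef_rot: [0.689, 0.725, 0.0, 0.0]
contact_force: [0.2, 0.1, -1.2]
opening: 0.11
finger_force: 30.0
```

Request:
drive_tool:
  targets:
    - {"tx": 0, "ty": 0, "tz": -0.1, "wx": 0, "wy": 0, "wz": 0, "claw": -1}
    - {"tx": 0, "ty": 0, "tz": -0.08, "wx": 0, "wy": 0, "wz": 0, "claw": -1}
    - {"tx": 0, "ty": 0, "tz": -0.05, "wx": 0, "wy": 0, "wz": 0, "claw": -1}
    - {"tx": 0, "ty": 0, "tz": 0, "wx": 0, "wy": 0, "wz": 0, "claw": -1}
    - {"tx": 0, "ty": 0, "tz": 0, "wx": 0, "wy": 0, "wz": 0, "claw": -1}
    - {"tx": 0, "ty": 0, "tz": 0, "wx": 0, "wy": 0, "wz": 0, "claw": -1}
    - {"tx": 0, "ty": 0, "tz": 0, "wx": 0, "wy": 0, "wz": 0, "claw": -1}
    - {"tx": 0, "ty": 0, "tz": 0, "wx": 0, "wy": 0, "wz": 0, "claw": -1}

```text
clock: 17.0
tool_pos: [0.5076, 0.1527, 0.0506]
eef_rot: [0.689, 0.725, 0.0, 0.0]
contact_force: [-0.1, 1.0, -1.3]
opening: 0.108
finger_force: 30.0
```

Request:
drive_tool:
  targets:
    - {"tx": 0, "ty": 0, "tz": -0.02, "wx": 0, "wy": 0, "wz": -0.13, "claw": -1}
    - {"tx": 0, "ty": 0, "tz": 0, "wx": 0, "wy": 0, "wz": -0.13, "claw": -1}
    - {"tx": 0, "ty": 0, "tz": 0, "wx": 0, "wy": 0, "wz": -0.13, "claw": -1}
    - {"tx": 0.01, "ty": -0.01, "tz": 0, "wx": 0, "wy": 0, "wz": -0.13, "claw": -1}
    - {"tx": 0.01, "ty": -0.01, "tz": 0, "wx": 0, "wy": 0, "wz": -0.13, "claw": -1}
    - {"tx": 0, "ty": -0.01, "tz": 0, "wx": 0, "wy": 0, "wz": -0.13, "claw": -1}
    - {"tx": 0.01, "ty": -0.01, "tz": 0, "wx": 0, "wy": 0, "wz": -0.13, "claw": -1}
    - {"tx": 0, "ty": -0.01, "tz": 0, "wx": 0, "wy": 0, "wz": -0.13, "claw": -1}

```text
clock: 17.8
tool_pos: [0.5085, 0.1514, 0.05]
eef_rot: [0.965, 0.261, 0.0, -0.0]
contact_force: [0.2, -0.9, -0.7]
opening: 0.109
finger_force: 30.0
```

Request:
drive_tool:
  targets:
    - {"tx": 0.01, "ty": -0.01, "tz": 0, "wx": 0, "wy": 0, "wz": -0.13, "claw": -1}
    - {"tx": 0, "ty": -0.01, "tz": 0, "wx": 0, "wy": 0, "wz": -0.13, "claw": -1}
    - {"tx": 0, "ty": 0, "tz": 0, "wx": 0, "wy": 0, "wz": -0.13, "claw": -1}
    - {"tx": 0, "ty": 0, "tz": 0, "wx": 0, "wy": 0, "wz": -0.13, "claw": -1}
    - {"tx": 0, "ty": 0, "tz": 0, "wx": 0, "wy": 0, "wz": 0, "claw": -1}
    - {"tx": 0, "ty": 0, "tz": 0, "wx": 0, "wy": 0, "wz": 0, "claw": -1}
    - {"tx": 0, "ty": 0, "tz": 0, "wx": 0, "wy": 0, "wz": 0, "claw": -1}
    - {"tx": 0, "ty": 0, "tz": 0, "wx": 0, "wy": 0, "wz": 0, "claw": -1}

```text
clock: 18.6
tool_pos: [0.509, 0.1508, 0.05]
eef_rot: [1.0, -0.005, 0.0, -0.0]
contact_force: [1.1, 0.4, -2.0]
opening: 0.113
finger_force: 30.0
```

Run:
```python
from h import *
t=r.get_state();print(t['tool_pos'],t['eef_rot'],t['q'],t['moment'],t['contact_force'])
```

```text
[0.50896961 0.15076133 0.05000272] [ 9.99987142e-01 -5.06534404e-03  1.72613705e-04 -1.67657452e-04] [-0.50052149  0.90972931  0.21341138  1.99136466 -0.59918413  0.30129448
 -1.3713457 ] [ 0.12984793 -0.11141458 -0.0265021 ] [ 1.0922518   0.36420001 -2.01257744]
```

The head is turned 93°. Clockwise uses q7 downward, so I'll open, raise, turn back 180° and regrip, centred.

Request:
drive_tool:
  targets:
    - {"tx": 0, "ty": 0, "tz": 0, "wx": 0, "wy": 0, "wz": 0, "claw": -0.4}
    - {"tx": 0, "ty": 0, "tz": 0, "wx": 0, "wy": 0, "wz": 0, "claw": -0.4}
    - {"tx": 0, "ty": 0, "tz": 0, "wx": 0, "wy": 0, "wz": 0, "claw": -0.4}
    - {"tx": 0, "ty": 0, "tz": 0.5, "wx": 0, "wy": 0, "wz": 0, "claw": -0.4}
    - {"tx": 0, "ty": 0, "tz": 0.7, "wx": 0, "wy": 0, "wz": 0, "claw": -0.4}
    - {"tx": -0.07, "ty": 0, "tz": 0, "wx": 0, "wy": 0, "wz": 0.125, "claw": -0.4}
    - {"tx": 0, "ty": 0, "tz": 0, "wx": 0, "wy": 0, "wz": 0.125, "claw": -0.4}
    - {"tx": 0, "ty": 0, "tz": 0, "wx": 0, "wy": 0, "wz": 0.125, "claw": -0.4}

```text
clock: 19.4
tool_pos: [0.5065, 0.1507, 0.0862]
eef_rot: [0.981, 0.192, 0.0, 0.0]
contact_force: [-0.8, -0.3, -1.1]
opening: 0.298
finger_force: 0.0
```

Request:
drive_tool:
  targets:
    - {"tx": 0, "ty": 0, "tz": 0, "wx": 0, "wy": 0, "wz": 0.125, "claw": -0.4}
    - {"tx": 0, "ty": 0, "tz": 0, "wx": 0, "wy": 0, "wz": 0.125, "claw": -0.4}
    - {"tx": 0, "ty": 0, "tz": 0, "wx": 0, "wy": 0, "wz": 0.125, "claw": -0.4}
    - {"tx": 0, "ty": 0, "tz": 0, "wx": 0, "wy": 0, "wz": 0.125, "claw": -0.4}
    - {"tx": 0, "ty": 0, "tz": 0, "wx": 0, "wy": 0, "wz": 0.125, "claw": -0.4}
    - {"tx": 0, "ty": 0, "tz": 0, "wx": 0, "wy": 0, "wz": 0.125, "claw": -0.4}
    - {"tx": 0, "ty": 0, "tz": 0, "wx": 0, "wy": 0, "wz": 0.125, "claw": -0.4}
    - {"tx": 0, "ty": 0, "tz": 0, "wx": 0, "wy": 0, "wz": 0.125, "claw": -0.4}

```text
clock: 20.2
tool_pos: [0.5066, 0.1504, 0.086]
eef_rot: [0.754, 0.657, -0.0, 0.0]
contact_force: [-0.2, -0.5, 0.1]
opening: 0.298
finger_force: 0.0
```

Request:
drive_tool:
  targets:
    - {"tx": 0, "ty": 0, "tz": 0, "wx": 0, "wy": 0, "wz": 0.125, "claw": -0.4}
    - {"tx": 0, "ty": 0, "tz": 0, "wx": 0, "wy": 0, "wz": 0.125, "claw": -0.4}
    - {"tx": 0, "ty": 0, "tz": 0, "wx": 0, "wy": 0, "wz": 0.125, "claw": -0.4}
    - {"tx": 0, "ty": 0, "tz": 0, "wx": 0, "wy": 0, "wz": 0.125, "claw": -0.4}
    - {"tx": 0, "ty": 0, "tz": 0, "wx": 0, "wy": 0, "wz": 0.125, "claw": -0.4}
    - {"tx": 0, "ty": 0, "tz": 0, "wx": 0, "wy": 0, "wz": 0.125, "claw": -0.4}
    - {"tx": 0, "ty": 0, "tz": 0, "wx": 0, "wy": 0, "wz": 0.125, "claw": -0.4}
    - {"tx": 0, "ty": 0, "tz": 0, "wx": 0, "wy": 0, "wz": 0.125, "claw": -0.4}

```text
clock: 21.0
tool_pos: [0.5066, 0.1503, 0.0859]
eef_rot: [0.324, 0.946, -0.0, 0.0]
contact_force: [0.1, 0.4, -0.0]
opening: 0.298
finger_force: 0.0
```

```bash
cat > bars.py <<'E'
from slot import *
def bars(s,zlo=.060,zhi=.080,vmax=300,roi=None):
    P=cloud(s,vmax); 
    P=P[(P[:,2]>zlo)&(P[:,2]<zhi)]
    if roi: P=P[(abs(P[:,0]-roi[0])<.03)&(abs(P[:,1]-roi[1])<.03)]
    if len(P)<8: print('none',len(P)); return
    print(len(P),np.median(P[:,2]).round(4),cv2.minAreaRect((P[:,:2]*1000).astype(np.float32)))
E
python3 - <<'E'
from bars import *
t=r.get_state();print(t['tool_pos'],t['eef_rot'],t['q'])
for c in('scene','side'): s=snap(c,c+'8'); bars(s,.058,.074,384,(.507,.151))
crop('side8',180,130,280,205,4,'a');crop('scene8',250,190,380,288,4,'b')
cv2.imwrite('pics/q8.png',np.hstack([cv2.resize(cv2.imread(f'pics/{n}.png'),(400,300)) for n in 'ab']))
E
```

```text
[0.50660212 0.15029186 0.08594708] [ 3.24319308e-01  9.45947638e-01 -2.17102396e-04  6.80326091e-05] [-0.22846397  0.82951357 -0.24534556  1.97592994  0.48747283  0.39343626
  0.05889955]
10 0.0667 ((513.7808837890625, 152.18179321289062), (26.780364990234375, 8.542253494262695), 2.259577989578247)
none 3
```

View pics/q8.png

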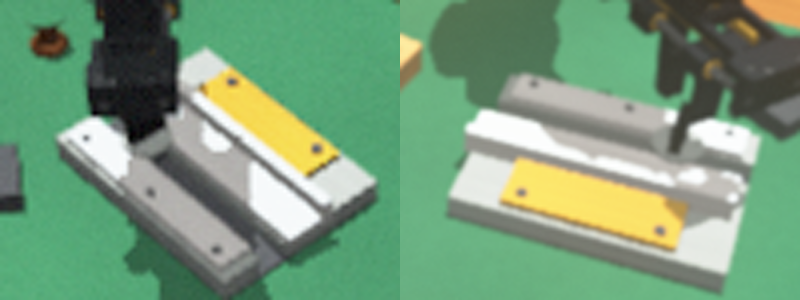

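The bolt stands in the slot with its washer over the foot. Finishing the turn back, then regripping.

Request:
drive_tool:
  targets:
    - {"tx": 0, "ty": 0, "tz": 0, "wx": 0, "wy": 0, "wz": 0.124, "claw": -0.4}
    - {"tx": 0, "ty": 0, "tz": 0, "wx": 0, "wy": 0, "wz": 0.124, "claw": -0.4}
    - {"tx": 0, "ty": 0, "tz": 0, "wx": 0, "wy": 0, "wz": 0.124, "claw": -0.4}
    - {"tx": 0, "ty": 0, "tz": 0, "wx": 0, "wy": 0, "wz": 0.124, "claw": -0.4}
    - {"tx": 0, "ty": 0, "tz": 0, "wx": 0, "wy": 0, "wz": 0.124, "claw": -0.4}
    - {"tx": 0, "ty": 0, "tz": -0.6, "wx": 0, "wy": 0, "wz": 0, "claw": -0.4}
    - {"tx": 0, "ty": 0, "tz": -0.4, "wx": 0, "wy": 0, "wz": 0, "claw": -0.4}
    - {"tx": 0, "ty": 0, "tz": -0.23, "wx": 0, "wy": 0, "wz": 0, "claw": -0.4}

```text
clock: 21.9
tool_pos: [0.5061, 0.1502, 0.048]
eef_rot: [0.009, 1.0, -0.001, -0.001]
contact_force: [0.7, -0.3, -0.5]
opening: 0.301
finger_force: 0.0
```

Request:
drive_tool:
  targets:
    - {"tx": 0, "ty": 0, "tz": 0, "wx": 0, "wy": 0, "wz": 0, "claw": -0.4}
    - {"tx": 0, "ty": 0, "tz": 0, "wx": 0, "wy": 0, "wz": 0, "claw": -1}
    - {"tx": 0, "ty": 0, "tz": 0, "wx": 0, "wy": 0, "wz": 0, "claw": -1}
    - {"tx": 0, "ty": 0, "tz": 0, "wx": 0, "wy": 0, "wz": 0, "claw": -1}
    - {"tx": 0, "ty": 0, "tz": 0, "wx": 0, "wy": 0, "wz": 0, "claw": -1}
    - {"tx": 0, "ty": 0, "tz": 0, "wx": 0, "wy": 0, "wz": 0, "claw": -1}
    - {"tx": 0, "ty": 0, "tz": 0, "wx": 0, "wy": 0, "wz": 0, "claw": -1}
    - {"tx": 0, "ty": 0, "tz": 0, "wx": 0, "wy": 0, "wz": 0, "claw": -1}
  force: 45

```text
clock: 22.7
tool_pos: [0.507, 0.1508, 0.0494]
eef_rot: [0.008, 1.0, 0.0, 0.0]
contact_force: [-0.6, 0.3, 3.5]
opening: 0.104
finger_force: 45.0
```

Run:
```python
from h import *
t=r.get_state();print(t['tool_pos'],t['eef_rot'],t['q'],t['moment'],t['contact_force'],t['opening'])
```

```text
[0.50695984 0.15080549 0.04936204] [8.37745234e-03 9.99964819e-01 2.29991193e-04 3.55341461e-04] [-0.17378709  0.90698525 -0.33891158  1.9805118   0.77274025  0.38428886
  0.43165145] [ 0.13047764 -0.06812629  0.00987797] [-0.63251373  0.29182537  3.51619062] 0.10403195609425253
```

Request:
drive_tool:
  targets:
    - {"tx": 0, "ty": 0, "tz": -0.01, "wx": 0, "wy": 0, "wz": -0.13, "claw": -1}
    - {"tx": 0, "ty": 0, "tz": -0.01, "wx": 0, "wy": 0, "wz": -0.13, "claw": -1}
    - {"tx": 0, "ty": 0, "tz": -0.01, "wx": 0, "wy": 0, "wz": -0.13, "claw": -1}
    - {"tx": 0, "ty": 0, "tz": -0.01, "wx": 0, "wy": 0, "wz": -0.13, "claw": -1}
    - {"tx": 0, "ty": 0, "tz": -0.01, "wx": 0, "wy": 0, "wz": -0.13, "claw": -1}
    - {"tx": 0, "ty": 0, "tz": -0.01, "wx": 0, "wy": 0, "wz": -0.13, "claw": -1}
    - {"tx": 0, "ty": 0, "tz": 0, "wx": 0, "wy": 0, "wz": -0.13, "claw": -1}
    - {"tx": 0, "ty": 0, "tz": 0, "wx": 0, "wy": 0, "wz": -0.13, "claw": -1}

```text
clock: 23.5
tool_pos: [0.5067, 0.1505, 0.0474]
eef_rot: [0.527, 0.85, 0.0, 0.0]
contact_force: [-0.2, -0.1, 1.8]
opening: 0.111
finger_force: 45.0
```

Request:
drive_tool:
  targets:
    - {"tx": 0, "ty": 0, "tz": 0, "wx": 0, "wy": 0, "wz": -0.13, "claw": -1}
    - {"tx": 0, "ty": 0, "tz": 0, "wx": 0, "wy": 0, "wz": -0.13, "claw": -1}
    - {"tx": 0, "ty": 0, "tz": 0, "wx": 0, "wy": 0, "wz": -0.13, "claw": -1}
    - {"tx": 0, "ty": 0, "tz": 0, "wx": 0, "wy": 0, "wz": -0.13, "claw": -1}
    - {"tx": 0, "ty": 0, "tz": 0, "wx": 0, "wy": 0, "wz": -0.13, "claw": -1}
    - {"tx": 0, "ty": 0, "tz": 0, "wx": 0, "wy": 0, "wz": -0.13, "claw": -1}
    - {"tx": 0, "ty": 0, "tz": 0, "wx": 0, "wy": 0, "wz": -0.13, "claw": -1}
    - {"tx": 0, "ty": 0, "tz": 0, "wx": 0, "wy": 0, "wz": -0.13, "claw": -1}

```text
clock: 24.3
tool_pos: [0.5063, 0.1506, 0.0471]
eef_rot: [0.891, 0.454, -0.0, -0.0]
contact_force: [-0.2, 0.1, 0.8]
opening: 0.109
finger_force: 45.0
```

Run:
```python
from h import *
t=r.get_state();print(t['tool_pos'],t['eef_rot'],t['q'],t['moment'],t['contact_force'],t['opening'],np.degrees(2*np.arctan2(t['eef_rot'][1],t['eef_rot'][0])))
```

```text
[0.50629406 0.15057891 0.04713805] [ 8.91039455e-01  4.53925747e-01 -3.24713395e-04 -1.23345976e-05] [-0.40955372  0.89848766  0.05560525  1.99374219 -0.17348028  0.25442573
 -0.83533507] [-0.08182873  0.04531983  0.23226808] [-0.18411942  0.09848258  0.78828842] 0.1086984201941796 53.991675422623935
```

The moment has risen to 0.23 N m, so it bites. A little more, then release and go for bolt 2.

Request:
drive_tool:
  targets:
    - {"tx": 0, "ty": 0, "tz": 0, "wx": 0, "wy": 0, "wz": -0.1, "claw": -1}
    - {"tx": 0, "ty": 0, "tz": 0, "wx": 0, "wy": 0, "wz": -0.1, "claw": -1}
    - {"tx": 0, "ty": 0, "tz": 0, "wx": 0, "wy": 0, "wz": -0.1, "claw": -1}
    - {"tx": 0, "ty": 0, "tz": 0, "wx": 0, "wy": 0, "wz": 0, "claw": -1}
    - {"tx": 0, "ty": 0, "tz": 0, "wx": 0, "wy": 0, "wz": 0, "claw": -1}
    - {"tx": 0, "ty": 0, "tz": 0, "wx": 0, "wy": 0, "wz": 0, "claw": -1}
    - {"tx": 0, "ty": 0, "tz": 0, "wx": 0, "wy": 0, "wz": 0, "claw": -1}
    - {"tx": 0, "ty": 0, "tz": 0, "wx": 0, "wy": 0, "wz": 0, "claw": -1}

```text
clock: 25.1
tool_pos: [0.5063, 0.1507, 0.0471]
eef_rot: [0.95, 0.311, -0.0, -0.0]
contact_force: [-1.3, 0.4, -0.2]
opening: 0.106
finger_force: 45.0
```

Run:
```python
from h import *
t=r.get_state();print(t['tool_pos'],t['q'],t['moment'],t['contact_force'],np.degrees(2*np.arctan2(t['eef_rot'][1],t['eef_rot'][0])))
```

```text
[0.50628141 0.15065274 0.04712948] [-0.43710983  0.90189303  0.10219187  1.99501531 -0.31728838  0.26041116
 -1.00379483] [0.04661871 0.17575652 0.13470361] [-1.32101     0.36952515 -0.2422621 ] 36.284490101768625
```

Request:
drive_tool:
  targets:
    - {"tx": 0, "ty": 0, "tz": 0, "wx": 0, "wy": 0, "wz": 0, "claw": -0.4}
    - {"tx": 0, "ty": 0, "tz": 0, "wx": 0, "wy": 0, "wz": 0, "claw": -0.4}
    - {"tx": 0, "ty": 0, "tz": 0, "wx": 0, "wy": 0, "wz": 0, "claw": -0.4}
    - {"tx": 0, "ty": 0, "tz": 0.4, "wx": 0, "wy": 0, "wz": 0, "claw": -0.4}
    - {"tx": 0, "ty": 0, "tz": 0.8, "wx": 0, "wy": 0, "wz": 0, "claw": -0.4}
    - {"tx": 0, "ty": 0, "tz": 0.8, "wx": 0, "wy": 0, "wz": 0.1, "claw": -0.4}
    - {"tx": 0, "ty": 0, "tz": 0.8, "wx": 0, "wy": 0, "wz": 0.1, "claw": -0.4}
    - {"tx": 0, "ty": -0.5, "tz": 0.6, "wx": 0, "wy": 0, "wz": 0.1, "claw": -0.4}

```text
clock: 25.9
tool_pos: [0.5074, 0.1379, 0.1515]
eef_rot: [0.888, 0.459, 0.002, -0.0]
contact_force: [-0.8, 0.6, -0.2]
opening: 0.304
finger_force: 0.0
```

Request:
drive_tool:
  targets:
    - {"tx": -0.15, "ty": -0.95, "tz": 0, "wx": 0, "wy": 0, "wz": 0.057, "claw": -0.4}
    - {"tx": -0.15, "ty": -0.95, "tz": 0, "wx": 0, "wy": 0, "wz": 0.057, "claw": -0.4}
    - {"tx": -0.15, "ty": -0.95, "tz": 0, "wx": 0, "wy": 0, "wz": 0.057, "claw": -0.4}
    - {"tx": -0.15, "ty": -0.95, "tz": 0, "wx": 0, "wy": 0, "wz": 0.057, "claw": -0.4}
    - {"tx": -0.15, "ty": -0.95, "tz": 0, "wx": 0, "wy": 0, "wz": 0.057, "claw": -0.4}
    - {"tx": -0.15, "ty": -0.95, "tz": 0, "wx": 0, "wy": 0, "wz": 0.057, "claw": -0.4}
    - {"tx": -0.15, "ty": -0.95, "tz": 0, "wx": 0, "wy": 0, "wz": 0.057, "claw": -0.4}
    - {"tx": -0.15, "ty": -0.95, "tz": 0, "wx": 0, "wy": 0, "wz": 0.057, "claw": -0.4}

```text
clock: 26.7
tool_pos: [0.4707, -0.0939, 0.1501]
eef_rot: [0.756, 0.654, 0.0, 0.001]
contact_force: [0.6, -0.5, -0.1]
opening: 0.3
finger_force: 0.0
```

Request:
drive_tool:
  targets:
    - {"tx": -0.02, "ty": -0.95, "tz": 0, "wx": 0, "wy": 0, "wz": 0, "claw": -0.4}
    - {"tx": 0, "ty": -0.95, "tz": 0, "wx": 0, "wy": 0, "wz": 0, "claw": -0.4}
    - {"tx": 0, "ty": -0.95, "tz": 0, "wx": 0, "wy": 0, "wz": 0, "claw": -0.4}
    - {"tx": 0, "ty": -0.95, "tz": 0, "wx": 0, "wy": 0, "wz": 0, "claw": -0.4}
    - {"tx": 0, "ty": -0.95, "tz": 0, "wx": 0, "wy": 0, "wz": 0, "claw": -0.4}
    - {"tx": 0, "ty": -0.97, "tz": 0, "wx": 0, "wy": 0, "wz": 0, "claw": -0.4}
    - {"tx": 0, "ty": 0, "tz": 0, "wx": 0, "wy": 0, "wz": 0, "claw": -0.4}
    - {"tx": 0, "ty": 0, "tz": 0, "wx": 0, "wy": 0, "wz": 0, "claw": -0.4}

```text
clock: 27.5
tool_pos: [0.4698, -0.2647, 0.1498]
eef_rot: [0.758, 0.653, -0.0, 0.0]
contact_force: [-0.9, 0.2, -0.2]
opening: 0.302
finger_force: 0.0
```

Run:
```python
from bars import *
t=r.get_state();print(t['tool_pos'],t['q'],np.degrees(2*np.arctan2(t['eef_rot'][1],t['eef_rot'][0])))
s=snap('scene','scene9'); bars(s,.056,.072,384,(.5065,.151))
s=snap('side','side9'); bars(s,.054,.072,384,(.5065,.151))
bars(s,.074,.095,384,(.469,-.264))
```

```text
[ 0.46982723 -0.26465653  0.14983932] [ 0.51845578  0.72121683 -0.15097642  1.91611676  0.20292582  0.51804392
  0.07942109] 81.49397046447307
17 0.0632 ((510.22381591796875, 152.09149169921875), (29.29821014404297, 10.036441802978516), 53.498470306396484)
none 7
14 0.0819 ((467.3289794921875, -264.93927001953125), (34.673545837402344, 9.851890563964844), 79.32849884033203)
```

Request:
drive_tool:
  targets:
    - {"tx": 0, "ty": 0, "tz": -0.8, "wx": 0, "wy": 0, "wz": 0, "claw": -0.4}
    - {"tx": 0, "ty": 0, "tz": -0.8, "wx": 0, "wy": 0, "wz": 0, "claw": -0.4}
    - {"tx": 0, "ty": 0, "tz": -0.7, "wx": 0, "wy": 0, "wz": 0, "claw": -0.4}
    - {"tx": 0, "ty": 0, "tz": -0.4, "wx": 0, "wy": 0, "wz": 0, "claw": -0.4}
    - {"tx": 0, "ty": 0, "tz": -0.13, "wx": 0, "wy": 0, "wz": 0, "claw": -0.4}
    - {"tx": 0, "ty": 0, "tz": 0, "wx": 0, "wy": 0, "wz": 0, "claw": -0.4}
    - {"tx": 0, "ty": 0, "tz": 0, "wx": 0, "wy": 0, "wz": 0, "claw": -1}
    - {"tx": 0, "ty": 0, "tz": 0, "wx": 0, "wy": 0, "wz": 0, "claw": -1}
  force: 30

```text
clock: 28.4
tool_pos: [0.4706, -0.2642, 0.0652]
eef_rot: [0.757, 0.653, 0.0, 0.001]
contact_force: [0.6, 0.4, 0.5]
opening: 0.145
finger_force: 0.1
```

Request:
drive_tool:
  targets:
    - {"tx": 0, "ty": 0, "tz": 0, "wx": 0, "wy": 0, "wz": 0, "claw": -1}
    - {"tx": 0, "ty": 0, "tz": 0, "wx": 0, "wy": 0, "wz": 0, "claw": -1}
    - {"tx": 0, "ty": 0, "tz": 0, "wx": 0, "wy": 0, "wz": 0, "claw": -1}
    - {"tx": 0, "ty": 0, "tz": 0, "wx": 0, "wy": 0, "wz": 0, "claw": -1}
    - {"tx": 0, "ty": 0, "tz": 0, "wx": 0, "wy": 0, "wz": 0, "claw": -1}
    - {"tx": 0, "ty": 0, "tz": 0, "wx": 0, "wy": 0, "wz": 0, "claw": -1}
    - {"tx": 0, "ty": 0, "tz": 0, "wx": 0, "wy": 0, "wz": 0, "claw": -1}
    - {"tx": 0, "ty": 0, "tz": 0, "wx": 0, "wy": 0, "wz": 0, "claw": -1}

```text
clock: 29.2
tool_pos: [0.4705, -0.2643, 0.0649]
eef_rot: [0.757, 0.653, 0.0, 0.001]
contact_force: [-0.5, 0.4, 6.4]
opening: 0.11
finger_force: 30.0
```

Request:
drive_tool:
  targets:
    - {"tx": 0, "ty": 0, "tz": 0.4, "wx": 0, "wy": 0, "wz": 0, "claw": -1}
    - {"tx": 0, "ty": 0, "tz": 0.6, "wx": 0, "wy": 0, "wz": 0, "claw": -1}
    - {"tx": 0, "ty": 0, "tz": 0.67, "wx": 0, "wy": 0, "wz": 0, "claw": -1}
    - {"tx": 0.17, "ty": 0.5, "tz": 0, "wx": 0, "wy": 0, "wz": 0.048, "claw": -1}
    - {"tx": 0.3, "ty": 0.9, "tz": 0, "wx": 0, "wy": 0, "wz": 0.07, "claw": -1}
    - {"tx": 0.3, "ty": 0.9, "tz": 0, "wx": 0, "wy": 0, "wz": 0.07, "claw": -1}
    - {"tx": 0.3, "ty": 0.9, "tz": 0, "wx": 0, "wy": 0, "wz": 0, "claw": -1}
    - {"tx": 0.3, "ty": 0.9, "tz": 0, "wx": 0, "wy": 0, "wz": 0, "claw": -1}

```text
clock: 30.0
tool_pos: [0.5111, -0.1382, 0.1137]
eef_rot: [0.688, 0.726, 0.0, -0.001]
contact_force: [0.3, 0.8, -1.3]
opening: 0.108
finger_force: 30.0
```

Request:
drive_tool:
  targets:
    - {"tx": 0, "ty": 1, "tz": 0, "wx": 0, "wy": 0, "wz": 0, "claw": -1}
    - {"tx": 0, "ty": 1, "tz": 0, "wx": 0, "wy": 0, "wz": 0, "claw": -1}
    - {"tx": 0, "ty": 1, "tz": 0, "wx": 0, "wy": 0, "wz": 0, "claw": -1}
    - {"tx": 0, "ty": 1, "tz": 0, "wx": 0, "wy": 0, "wz": 0, "claw": -1}
    - {"tx": 0, "ty": 1, "tz": 0, "wx": 0, "wy": 0, "wz": 0, "claw": -1}
    - {"tx": 0, "ty": 0.9, "tz": 0, "wx": 0, "wy": 0, "wz": 0, "claw": -1}
    - {"tx": 0, "ty": 0.5, "tz": 0, "wx": 0, "wy": 0, "wz": 0, "claw": -1}
    - {"tx": 0, "ty": 0, "tz": 0, "wx": 0, "wy": 0, "wz": 0, "claw": -1}

```text
clock: 30.8
tool_pos: [0.5104, 0.0556, 0.1138]
eef_rot: [0.686, 0.727, 0.001, -0.001]
contact_force: [-0.3, 0.3, -0.9]
opening: 0.11
finger_force: 30.0
```

Run:
```python
from bars import *
s=snap('wrist','wrist10'); edges(s); bars(s,.056,.072,250,(.5065,.151))
t=r.get_state();print(t['tool_pos'],t['q'],np.degrees(2*np.arctan2(t['eef_rot'][1],t['eef_rot'][0])),t['opening'])
```

```text
-70 heel max x -32.0 foot min x 30.3 rib [49.7 58.9]
-50 heel max x -17.3 foot min x 15.3 rib [49.7 59.1]
-30 heel max x -14.4 foot min x 13.7 rib [49.8 59.3]
-10 heel max x -14.3 foot min x 14.4 rib [49.6 59.5]
10 heel max x -14.3 foot min x 14.2 rib [49.7 59.8]
30 heel max x -14.2 foot min x 14.9 rib [50.1 59.8]
50 heel max x -20.6 foot min x 21.9 rib [49.9 60.2]
70 heel max x -14.2 foot min x 16.2 rib [50.3 60. ]
90 heel max x -14.1 foot min x 14.9 rib [50.3 60.7]
330 0.0664 ((506.65350341796875, 150.3594512939453), (36.05565643310547, 10.311365127563477), 60.81317901611328)
[0.51039527 0.05302527 0.11388322] [-0.14442223  0.76148563 -0.07940305  2.01407904  0.14848017  0.37237731
 -0.28523294] 93.16354954982144 0.1091833952164057
```

Bolt 1's bar now stands at 61°, so about 2.0 rad of nut; I'll recheck that later. Lowering bolt 2.

Request:
drive_tool:
  targets:
    - {"tx": 0, "ty": 0, "tz": -0.4, "wx": 0, "wy": 0, "wz": 0, "claw": -1}
    - {"tx": 0, "ty": 0, "tz": -0.4, "wx": 0, "wy": 0, "wz": 0, "claw": -1}
    - {"tx": 0, "ty": 0, "tz": -0.35, "wx": 0, "wy": 0, "wz": 0, "claw": -1}
    - {"tx": 0, "ty": 0, "tz": -0.3, "wx": 0, "wy": 0, "wz": 0, "claw": -1}
    - {"tx": 0, "ty": 0, "tz": -0.25, "wx": 0, "wy": 0, "wz": 0, "claw": -1}
    - {"tx": 0, "ty": 0, "tz": -0.2, "wx": 0, "wy": 0, "wz": 0, "claw": -1}
    - {"tx": 0, "ty": 0, "tz": 0, "wx": 0, "wy": 0, "wz": 0, "claw": -1}
    - {"tx": 0, "ty": 0, "tz": 0, "wx": 0, "wy": 0, "wz": 0, "claw": -1}

```text
clock: 31.65
tool_pos: [0.5112, 0.051, 0.0575]
eef_rot: [0.689, 0.725, 0.0, 0.0]
contact_force: [0.3, -0.5, -1.4]
opening: 0.109
finger_force: 30.0
```

Request:
drive_tool:
  targets:
    - {"tx": 0, "ty": 0, "tz": -0.1, "wx": 0, "wy": 0, "wz": 0, "claw": -1}
    - {"tx": 0, "ty": 0, "tz": -0.09, "wx": 0, "wy": 0, "wz": 0, "claw": -1}
    - {"tx": 0, "ty": 0, "tz": -0.08, "wx": 0, "wy": 0, "wz": 0, "claw": -1}
    - {"tx": 0, "ty": 0, "tz": 0, "wx": 0, "wy": 0, "wz": 0, "claw": -1}
    - {"tx": 0, "ty": 0, "tz": 0, "wx": 0, "wy": 0, "wz": 0, "claw": -1}
    - {"tx": 0, "ty": 0, "tz": 0, "wx": 0, "wy": 0, "wz": 0, "claw": -1}
    - {"tx": 0, "ty": 0, "tz": 0, "wx": 0, "wy": 0, "wz": 0, "claw": -1}
    - {"tx": 0, "ty": 0, "tz": 0, "wx": 0, "wy": 0, "wz": 0, "claw": -1}

```text
clock: 32.45
tool_pos: [0.5112, 0.051, 0.0494]
eef_rot: [0.689, 0.725, 0.0, 0.0]
contact_force: [0.0, 0.2, -0.5]
opening: 0.109
finger_force: 30.0
```

Now turn clockwise 93°, as before.

Request:
drive_tool:
  targets:
    - {"tx": 0, "ty": 0, "tz": 0, "wx": 0, "wy": 0, "wz": -0.13, "claw": -1}
    - {"tx": 0, "ty": 0, "tz": 0, "wx": 0, "wy": 0, "wz": -0.13, "claw": -1}
    - {"tx": 0, "ty": 0, "tz": 0, "wx": 0, "wy": 0, "wz": -0.13, "claw": -1}
    - {"tx": 0, "ty": 0, "tz": 0, "wx": 0, "wy": 0, "wz": -0.13, "claw": -1}
    - {"tx": 0, "ty": 0, "tz": 0, "wx": 0, "wy": 0, "wz": -0.13, "claw": -1}
    - {"tx": 0, "ty": 0, "tz": 0, "wx": 0, "wy": 0, "wz": -0.13, "claw": -1}
    - {"tx": 0, "ty": 0, "tz": 0, "wx": 0, "wy": 0, "wz": -0.13, "claw": -1}
    - {"tx": 0, "ty": 0, "tz": 0, "wx": 0, "wy": 0, "wz": -0.13, "claw": -1}

```text
clock: 33.25
tool_pos: [0.5112, 0.0512, 0.0494]
eef_rot: [0.966, 0.26, 0.0, -0.0]
contact_force: [1.7, 0.2, -1.4]
opening: 0.114
finger_force: 30.0
```

Request:
drive_tool:
  targets:
    - {"tx": 0, "ty": 0, "tz": 0, "wx": 0, "wy": 0, "wz": -0.13, "claw": -1}
    - {"tx": 0, "ty": 0, "tz": 0, "wx": 0, "wy": 0, "wz": -0.13, "claw": -1}
    - {"tx": 0, "ty": 0, "tz": 0, "wx": 0, "wy": 0, "wz": -0.13, "claw": -1}
    - {"tx": 0, "ty": 0, "tz": 0, "wx": 0, "wy": 0, "wz": -0.13, "claw": -1}
    - {"tx": 0, "ty": 0, "tz": 0, "wx": 0, "wy": 0, "wz": 0, "claw": -1}
    - {"tx": 0, "ty": 0, "tz": 0, "wx": 0, "wy": 0, "wz": 0, "claw": -1}
    - {"tx": 0, "ty": 0, "tz": 0, "wx": 0, "wy": 0, "wz": 0, "claw": -1}
    - {"tx": 0, "ty": 0, "tz": 0, "wx": 0, "wy": 0, "wz": 0, "claw": -1}

```text
clock: 34.05
tool_pos: [0.5108, 0.0512, 0.0493]
eef_rot: [1.0, -0.006, -0.0, -0.0]
contact_force: [-1.5, 0.2, -1.3]
opening: 0.112
finger_force: 30.0
```

Run:
```python
from h import *
t=r.get_state();print(t['tool_pos'],t['q'],t['moment'],t['contact_force'],np.degrees(2*np.arctan2(t['eef_rot'][1],t['eef_rot'][0])))
```

```text
[0.51076755 0.05118943 0.04928908] [-0.29778816  0.899298    0.18189764  2.04126576 -0.60341043  0.25318962
 -1.1771836 ] [ 0.13923464  0.41348297 -0.03476726] [-1.4991276   0.17622575 -1.30918075] -0.6306419850733315
```

Request:
drive_tool:
  targets:
    - {"tx": 0, "ty": 0, "tz": 0, "wx": 0, "wy": 0, "wz": 0, "claw": -0.4}
    - {"tx": 0, "ty": 0, "tz": 0, "wx": 0, "wy": 0, "wz": 0, "claw": -0.4}
    - {"tx": 0, "ty": 0, "tz": 0, "wx": 0, "wy": 0, "wz": 0, "claw": -0.4}
    - {"tx": 0, "ty": 0, "tz": 0.5, "wx": 0, "wy": 0, "wz": 0, "claw": -0.4}
    - {"tx": 0, "ty": 0, "tz": 0.7, "wx": 0, "wy": 0, "wz": 0, "claw": -0.4}
    - {"tx": 0, "ty": 0, "tz": 0, "wx": 0, "wy": 0, "wz": 0.125, "claw": -0.4}
    - {"tx": 0, "ty": 0, "tz": 0, "wx": 0, "wy": 0, "wz": 0.125, "claw": -0.4}
    - {"tx": 0, "ty": 0, "tz": 0, "wx": 0, "wy": 0, "wz": 0.125, "claw": -0.4}

```text
clock: 34.85
tool_pos: [0.5116, 0.051, 0.0857]
eef_rot: [0.981, 0.192, 0.001, 0.0]
contact_force: [-1.6, 0.0, 0.5]
opening: 0.301
finger_force: 0.0
```

Request:
drive_tool:
  targets:
    - {"tx": 0, "ty": 0, "tz": 0, "wx": 0, "wy": 0, "wz": 0.125, "claw": -0.4}
    - {"tx": 0, "ty": 0, "tz": 0, "wx": 0, "wy": 0, "wz": 0.125, "claw": -0.4}
    - {"tx": 0, "ty": 0, "tz": 0, "wx": 0, "wy": 0, "wz": 0.125, "claw": -0.4}
    - {"tx": 0, "ty": 0, "tz": 0, "wx": 0, "wy": 0, "wz": 0.125, "claw": -0.4}
    - {"tx": 0, "ty": 0, "tz": 0, "wx": 0, "wy": 0, "wz": 0.125, "claw": -0.4}
    - {"tx": 0, "ty": 0, "tz": 0, "wx": 0, "wy": 0, "wz": 0.125, "claw": -0.4}
    - {"tx": 0, "ty": 0, "tz": 0, "wx": 0, "wy": 0, "wz": 0.125, "claw": -0.4}
    - {"tx": 0, "ty": 0, "tz": 0, "wx": 0, "wy": 0, "wz": 0.125, "claw": -0.4}

```text
clock: 35.65
tool_pos: [0.5115, 0.0509, 0.0855]
eef_rot: [0.754, 0.657, 0.0, 0.0]
contact_force: [-0.3, -0.1, 0.2]
opening: 0.3
finger_force: 0.0
```

Request:
drive_tool:
  targets:
    - {"tx": 0, "ty": 0, "tz": 0, "wx": 0, "wy": 0, "wz": 0.125, "claw": -0.4}
    - {"tx": 0, "ty": 0, "tz": 0, "wx": 0, "wy": 0, "wz": 0.125, "claw": -0.4}
    - {"tx": 0, "ty": 0, "tz": 0, "wx": 0, "wy": 0, "wz": 0.125, "claw": -0.4}
    - {"tx": 0, "ty": 0, "tz": 0, "wx": 0, "wy": 0, "wz": 0.125, "claw": -0.4}
    - {"tx": 0, "ty": 0, "tz": 0, "wx": 0, "wy": 0, "wz": 0.125, "claw": -0.4}
    - {"tx": 0, "ty": 0, "tz": 0, "wx": 0, "wy": 0, "wz": 0.125, "claw": -0.4}
    - {"tx": 0, "ty": 0, "tz": 0, "wx": 0, "wy": 0, "wz": 0.125, "claw": -0.4}
    - {"tx": 0, "ty": 0, "tz": 0, "wx": 0, "wy": 0, "wz": 0.125, "claw": -0.4}

```text
clock: 36.45
tool_pos: [0.5115, 0.0508, 0.0855]
eef_rot: [0.325, 0.946, 0.0, 0.0]
contact_force: [-0.3, 0.2, 0.3]
opening: 0.297
finger_force: 0.0
```

Request:
drive_tool:
  targets:
    - {"tx": 0, "ty": 0, "tz": 0, "wx": 0, "wy": 0, "wz": 0.125, "claw": -0.4}
    - {"tx": 0, "ty": 0, "tz": 0, "wx": 0, "wy": 0, "wz": 0.125, "claw": -0.4}
    - {"tx": 0, "ty": 0, "tz": 0, "wx": 0, "wy": 0, "wz": 0.125, "claw": -0.4}
    - {"tx": 0, "ty": 0, "tz": 0, "wx": 0, "wy": 0, "wz": 0.125, "claw": -0.4}
    - {"tx": 0, "ty": 0, "tz": 0, "wx": 0, "wy": 0, "wz": 0.125, "claw": -0.4}
    - {"tx": 0, "ty": 0, "tz": -0.6, "wx": 0, "wy": 0, "wz": 0, "claw": -0.4}
    - {"tx": 0, "ty": 0, "tz": -0.4, "wx": 0, "wy": 0, "wz": 0, "claw": -0.4}
    - {"tx": 0, "ty": 0, "tz": -0.2, "wx": 0, "wy": 0, "wz": 0, "claw": -0.4}

```text
clock: 37.25
tool_pos: [0.5108, 0.0507, 0.0483]
eef_rot: [0.006, 1.0, -0.0, -0.001]
contact_force: [-0.3, 1.0, -0.1]
opening: 0.306
finger_force: 0.0
```

Request:
drive_tool:
  targets:
    - {"tx": 0, "ty": 0, "tz": 0, "wx": 0, "wy": 0, "wz": 0, "claw": -0.4}
    - {"tx": 0, "ty": 0, "tz": 0, "wx": 0, "wy": 0, "wz": 0, "claw": -1}
    - {"tx": 0, "ty": 0, "tz": 0, "wx": 0, "wy": 0, "wz": 0, "claw": -1}
    - {"tx": 0, "ty": 0, "tz": 0, "wx": 0, "wy": 0, "wz": 0, "claw": -1}
    - {"tx": 0, "ty": 0, "tz": 0, "wx": 0, "wy": 0, "wz": 0, "claw": -1}
    - {"tx": 0, "ty": 0, "tz": 0, "wx": 0, "wy": 0, "wz": 0, "claw": -1}
    - {"tx": 0, "ty": 0, "tz": 0, "wx": 0, "wy": 0, "wz": 0, "claw": -1}
    - {"tx": 0, "ty": 0, "tz": 0, "wx": 0, "wy": 0, "wz": 0, "claw": -1}
  force: 60

```text
clock: 38.05
tool_pos: [0.5115, 0.0511, 0.0496]
eef_rot: [0.006, 1.0, 0.0, 0.0]
contact_force: [0.8, -0.1, 3.8]
opening: 0.107
finger_force: 60.0
```

Request:
drive_tool:
  targets:
    - {"tx": 0, "ty": 0, "tz": -0.01, "wx": 0, "wy": 0, "wz": -0.13, "claw": -1}
    - {"tx": 0, "ty": 0, "tz": -0.01, "wx": 0, "wy": 0, "wz": -0.13, "claw": -1}
    - {"tx": 0, "ty": 0, "tz": -0.01, "wx": 0, "wy": 0, "wz": -0.13, "claw": -1}
    - {"tx": 0, "ty": 0, "tz": -0.01, "wx": 0, "wy": 0, "wz": -0.13, "claw": -1}
    - {"tx": 0, "ty": 0, "tz": -0.01, "wx": 0, "wy": 0, "wz": -0.13, "claw": -1}
    - {"tx": 0, "ty": 0, "tz": -0.01, "wx": 0, "wy": 0, "wz": -0.13, "claw": -1}
    - {"tx": 0, "ty": 0, "tz": 0, "wx": 0, "wy": 0, "wz": -0.13, "claw": -1}
    - {"tx": 0, "ty": 0, "tz": 0, "wx": 0, "wy": 0, "wz": -0.13, "claw": -1}

```text
clock: 38.85
tool_pos: [0.511, 0.0508, 0.0476]
eef_rot: [0.526, 0.851, -0.0, 0.0]
contact_force: [-0.2, 0.3, 3.0]
opening: 0.106
finger_force: 60.0
```

Request:
drive_tool:
  targets:
    - {"tx": 0, "ty": 0, "tz": 0, "wx": 0, "wy": 0, "wz": -0.13, "claw": -1}
    - {"tx": 0, "ty": 0, "tz": 0, "wx": 0, "wy": 0, "wz": -0.13, "claw": -1}
    - {"tx": 0, "ty": 0, "tz": 0, "wx": 0, "wy": 0, "wz": -0.13, "claw": -1}
    - {"tx": 0, "ty": 0, "tz": 0, "wx": 0, "wy": 0, "wz": -0.13, "claw": -1}
    - {"tx": 0, "ty": 0, "tz": 0, "wx": 0, "wy": 0, "wz": -0.13, "claw": -1}
    - {"tx": 0, "ty": 0, "tz": 0, "wx": 0, "wy": 0, "wz": -0.13, "claw": -1}
    - {"tx": 0, "ty": 0, "tz": 0, "wx": 0, "wy": 0, "wz": -0.13, "claw": -1}
    - {"tx": 0, "ty": 0, "tz": 0, "wx": 0, "wy": 0, "wz": -0.13, "claw": -1}

```text
clock: 39.65
tool_pos: [0.5104, 0.0509, 0.0474]
eef_rot: [0.89, 0.456, -0.001, -0.0]
contact_force: [-1.1, 0.5, 0.2]
opening: 0.108
finger_force: 60.0
```

Run:
```python
from h import *
t=r.get_state();print(t['tool_pos'],t['q'],t['moment'],t['contact_force'],np.degrees(2*np.arctan2(t['eef_rot'][1],t['eef_rot'][0])))
```

```text
[0.51041806 0.05087608 0.04741497] [-0.21578961  0.89045394  0.04409158  2.0379344  -0.15898259  0.21777109
 -0.65710767] [-0.14094138  0.13626488  0.28026736] [-1.10893409  0.46397629  0.19474165] 54.22437136468665
```

Request:
drive_tool:
  targets:
    - {"tx": 0, "ty": 0, "tz": 0, "wx": 0, "wy": 0, "wz": -0.1, "claw": -1}
    - {"tx": 0, "ty": 0, "tz": 0, "wx": 0, "wy": 0, "wz": -0.1, "claw": -1}
    - {"tx": 0, "ty": 0, "tz": 0, "wx": 0, "wy": 0, "wz": -0.1, "claw": -1}
    - {"tx": 0, "ty": 0, "tz": 0, "wx": 0, "wy": 0, "wz": -0.1, "claw": -1}
    - {"tx": 0, "ty": 0, "tz": 0, "wx": 0, "wy": 0, "wz": 0, "claw": -1}
    - {"tx": 0, "ty": 0, "tz": 0, "wx": 0, "wy": 0, "wz": 0, "claw": -1}
    - {"tx": 0, "ty": 0, "tz": 0, "wx": 0, "wy": 0, "wz": 0, "claw": -1}
    - {"tx": 0, "ty": 0, "tz": 0, "wx": 0, "wy": 0, "wz": 0, "claw": -1}

```text
clock: 40.45
tool_pos: [0.5103, 0.051, 0.0474]
eef_rot: [0.965, 0.263, -0.001, -0.0]
contact_force: [-3.0, -0.3, 0.2]
opening: 0.109
finger_force: 60.0
```

Run:
```python
from h import *
t=r.get_state();print(t['tool_pos'],t['q'],t['moment'],t['contact_force'],np.degrees(2*np.arctan2(t['eef_rot'][1],t['eef_rot'][0])))
```

```text
[0.51033338 0.05104236 0.04735811] [-0.24875711  0.8944512   0.09912547  2.03953141 -0.35471892  0.22524764
 -0.87766413] [-0.04319865  0.43481534  0.23157963] [-2.95647871 -0.34368742  0.20285084] 30.545817758341606
```

Request:
drive_tool:
  targets:
    - {"tx": 0, "ty": 0, "tz": 0, "wx": 0, "wy": 0, "wz": 0, "claw": -0.4}
    - {"tx": 0, "ty": 0, "tz": 0, "wx": 0, "wy": 0, "wz": 0, "claw": -0.4}
    - {"tx": 0, "ty": 0, "tz": 0, "wx": 0, "wy": 0, "wz": 0, "claw": -0.4}
    - {"tx": 0, "ty": 0, "tz": 0.4, "wx": 0, "wy": 0, "wz": 0, "claw": -0.4}
    - {"tx": 0, "ty": 0, "tz": 0.8, "wx": 0, "wy": 0, "wz": 0, "claw": -0.4}
    - {"tx": 0, "ty": 0, "tz": 0.8, "wx": 0, "wy": 0, "wz": 0.1, "claw": -0.4}
    - {"tx": 0, "ty": -0.5, "tz": 0.8, "wx": 0, "wy": 0, "wz": 0.1, "claw": -0.4}
    - {"tx": 0, "ty": -0.5, "tz": 0.6, "wx": 0, "wy": 0, "wz": 0.1, "claw": -0.4}

```text
clock: 41.25
tool_pos: [0.5122, 0.0209, 0.1519]
eef_rot: [0.911, 0.413, 0.001, 0.001]
contact_force: [-0.3, 0.7, -0.8]
opening: 0.301
finger_force: 0.0
```

Request:
drive_tool:
  targets:
    - {"tx": 0, "ty": -0.5, "tz": 0.2, "wx": 0, "wy": 0, "wz": 0.12, "claw": -0.4}
    - {"tx": 0, "ty": -0.5, "tz": 0.2, "wx": 0, "wy": 0, "wz": 0.12, "claw": -0.4}
    - {"tx": 0, "ty": 0, "tz": 0.2, "wx": 0, "wy": 0, "wz": 0.12, "claw": -0.4}
    - {"tx": 0, "ty": 0, "tz": 0, "wx": 0, "wy": 0, "wz": 0.12, "claw": -0.4}
    - {"tx": 0, "ty": 0, "tz": 0, "wx": 0, "wy": 0, "wz": 0.12, "claw": -0.4}
    - {"tx": 0, "ty": 0, "tz": 0, "wx": 0, "wy": 0, "wz": 0, "claw": -0.4}
    - {"tx": 0, "ty": 0, "tz": 0, "wx": 0, "wy": 0, "wz": 0, "claw": -0.4}
    - {"tx": 0, "ty": 0, "tz": 0, "wx": 0, "wy": 0, "wz": 0, "claw": -0.4}

```text
clock: 42.05
tool_pos: [0.5114, -0.0091, 0.1679]
eef_rot: [0.741, 0.671, 0.0, 0.0]
contact_force: [0.1, -0.5, -1.1]
opening: 0.3
finger_force: 0.0
```

Run:
```python
from bars import *
s=snap('wrist','wrist11'); edges(s); bars(s,.056,.075,250,(.5065,.151)); bars(s,.056,.075,300,(.5112,.051))
t=r.get_state();print(t['tool_pos'],np.degrees(2*np.arctan2(t['eef_rot'][1],t['eef_rot'][0])))
cv2.imwrite('pics/q11.png',cv2.resize(s['image'],(800,600)))
```

```text
-90 heel max x -15.4 foot min x 13.8 rib [49.3 59.1]
-70 heel max x -15.2 foot min x 14.4 rib [49.6 59.4]
-50 heel max x -22.3 foot min x 21.0 rib [49.5 59.1]
-30 heel max x -15.3 foot min x 14.6 rib [49.3 59.3]
-10 heel max x -14.1 foot min x 14.7 rib [49.8 59.8]
10 heel max x -14.3 foot min x 14.7 rib [50.1 59.7]
30 heel max x -14.6 foot min x 14.5 rib [49.9 60.2]
9 0.0598 ((499.0414733886719, 134.3628692626953), (2.4271464347839355, 8.725076675415039), 80.8282241821289)
174 0.0666 ((510.70989990234375, 50.80987548828125), (35.75785446166992, 10.02583122253418), 61.37277603149414)
[ 0.51126497 -0.0089824   0.16774639] 84.3880462120153
```

View pics/q11.png

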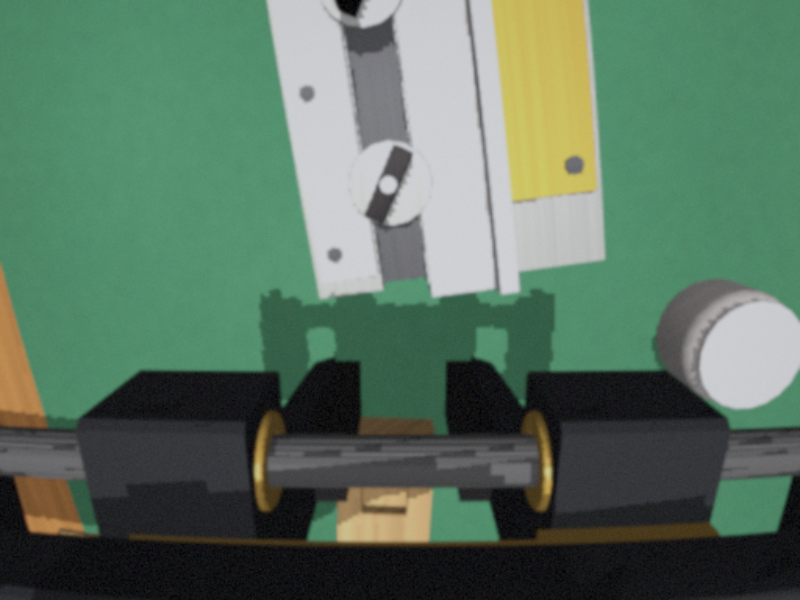

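Both nuts end at the same bar angle (61°, nut about 2 rad, bar top about 66 mm). That is where the preload torque equals the 0.12 N m drag, so they are firm. In the picture, the bolts sit centred in the slot at (388,184) and (362,5), with washers over the foot and the rib against the brass. The jar is undisturbed. Handing in.

```bash
python3 -c "
from h import *
print(workorder.finish_job())"
```

```text
the job is handed in; nothing more can be done
None
```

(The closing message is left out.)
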